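Fit the last two tiles of a louvred steel panel

TASK

Two pockets are still empty in the finned steel panel clamped to the bench. Of the three loose tiles, find the one that belongs in each pocket, turn it the way round that interlocks with its neighbours, and lower it in, not letting it fall, until it lies flat and flush with them. The third tile fits neither pocket: leave it and the tools lying where they are.

Things in the scene. Friction and masses are not known exactly. Their poses are not given: they have to be found in the camera images.
- panel: Panel being laid up: 267 mm (its y) by 187 mm (its x), red frame of 12 mm bars on a black 4 mm backing sheet, fixed to the bench. Origin: centre of its underside, z up, +x away from the robot, +y to the left (turned by up to 0.25 rad). 2 rows by 3 columns of tiles at 80 mm pitch, four of them fixed in place, two pockets empty. Low blue strap clamps, 33 mm high, hold it outside its +x and +y sides.
- panel_middle (a point): Middle of the panel at the level of its face, 14 mm above the bench: tops of the frame bars and of seated tiles. All fins in the panel run along its x, tops 49.5 mm above the bench, so the next fins stand 80 mm to either side in y. The gap round a seated tile is 3 mm on every side. Tabs stand out 14 mm, 18 mm wide at the root, 27 at the end; notches are 14 mm deep, 27 mm wide at the mouth, 37 at the bottom.
- pocket_a (a point): Centre of the floor of the empty pocket in the middle of the near row, 4 mm above the bench; axes as the panel's. 10 mm deep. Plain frame on its -x side, a neighbour's tab reaches in from its -y side, neighbours' notches lie open on its +x and +y sides.
- pocket_b (a point): Centre of the floor of the empty corner pocket, far row, right end (panel +x, -y), 4 mm above the bench; axes as the panel's. 10 mm deep. Plain frame on its +x and -y sides, a neighbour's tab reaches in from its -x side, a neighbour's notch lies open on its +y side.
- tile_a: Loose 77 mm square steel plate, 10 mm thick, 0.5 to 0.65 kg, flat on the bench, a fin on top. Origin: centre of the underside, z up. This one has tabs on its +x and +y edges, a plain -x edge and a notch in its -y edge. It fits pocket_a only, and only with its axes along those of pocket_a.
- tile_b: Loose 77 mm square steel plate, 10 mm thick, 0.5 to 0.65 kg, flat on the bench, a fin on top. Origin: centre of the underside, z up. This one has a tab on its +y edge, a notch in its -x edge, and plain +x and -y edges. It fits pocket_b only, and only with its axes along those of pocket_b.
- fin_a (a point): Middle of the top of the fin by which tile_a is lifted: a copper-brown upright plate on the tile's centre, 44 mm long along the tile's x, 8 mm thick along its y, standing 35.5 mm above the tile's top face (45.5 mm above its underside). The spare and the panel's tiles have the same fin.
- fin_b (a point): Middle of the top of the fin by which tile_b is lifted: a copper-brown upright plate on the tile's centre, 44 mm long along the tile's x, 8 mm thick along its y, standing 35.5 mm above the tile's top face (45.5 mm above its underside). The spare and the panel's tiles have the same fin.
- notch_a (a point): A point on the top face level in the notch of tile_a, 30 mm from the tile's centre towards -y, 10 mm above its underside.
- notch_b (a point): A point on the top face level in the notch of tile_b, 30 mm from the tile's centre towards -x, 10 mm above its underside.
- tile_spare: Loose 77 mm square steel plate, 10 mm thick, 0.5 to 0.65 kg, flat on the bench, a fin on top. Origin: centre of the underside, z up. The spare: tabs on its +x, +y and -x edges and a notch in its -y edge; it fits neither pocket.
- hammer: Hammer lying behind the panel, about 300 mm long, origin on its underside.
- brush: Flat dusting brush with a wooden handle lying to the left of the panel, origin on its underside.
- tin: Upright tin, green with a white label and lid, 68 mm across, 85 mm high, origin at the centre of its underside.
- tape: Black tape measure with yellow base, 62 by 60 by 42 mm, near left of the panel; origin at the centre of its underside.
- magnet: Red triangular magnetic welding square lying flat, 85 by 70 by 20 mm, origin at its underside.
- clamp: F-clamp lying flat at the back of the bench, steel bar 340 mm long, blue jaws, red handle; origin under the middle of the bar.

How it is judged:
At the end, for the whole second after the job is handed in: tile_a in pocket_a, tile_b in pocket_b: within 6 mm of the centre, on the floor within 2 mm (flush), level within 0.05 rad, axes within 0.12 rad of the pocket's, notch on the neighbour's tab, released, at rest (horizontal distance between tile_a and pocket_a below 0.006 m and z of tile_a in the frame of pocket_a between -0.002 and 0.002 m and angle between each of tile_a, tile_b's own z axis and vertical below 0.05 rad and angle between the x axis of tile_a and the x axis of pocket_a, either way round below 0.12 rad and y of notch_a in the frame of pocket_a below -0.02 m and linear speed of each of tile_a, tile_b below 0.01 m/s and horizontal distance between tile_b and pocket_b below 0.006 m and z of tile_b in the frame of pocket_b between -0.002 and 0.002 m and angle between the x axis of tile_b and the x axis of pocket_b, either way round below 0.12 rad and x of notch_b in the frame of pocket_b below -0.02 m); the robot touches nothing.
It fails at once if the spare tile is moved (more than 40 mm) (distance of tile_spare from where it was at the start of the episode above 0.04 m).
It fails at once if a tool or the tin is moved (more than 40 mm) (distance of any of hammer, brush, tin, tape, magnet, clamp from where it was at the start of the episode above 0.04 m).
It fails at once if a tile is let fall into its pocket (over 0.5 m/s there: a drop of 13 mm or more; the last few mm do no harm) ((horizontal distance between tile_a and pocket_a below 0.03 m and z of tile_a in the frame of pocket_a below 0.04 m and linear speed of tile_a above 0.5 m/s) or (horizontal distance between tile_b and pocket_b below 0.03 m and z of tile_b in the frame of pocket_b below 0.04 m and linear speed of tile_b above 0.5 m/s)).
It also fails if it takes over 64 s, if anything falls off the work surface, if the arm or the gripper's body presses on something with over 40 N, if the wrist force passes 120 N, or if a joint passes its speed limit or range.

ROBOT

A 6-joint arm with a two-finger parallel gripper is mounted at the origin on the work surface. World frame = base frame: x ahead of the robot, y to its left, z up, the work surface at z = 0. Lengths are in m, angles in rad, forces in N, time in s.
With the tool pointing down it reaches from about 0.325 to 0.925 m from the base axis. Payload 3.1 kg.
Tool frame: the origin (TCP) lies on the centre line of the jaws, within the pads' length; the fingertips stand 14 mm ahead of it and the grasp point (between the pads) lies 5 mm behind it (arm.tips_ahead is the distance from the TCP to the fingertips, in m); z points along the fingers, y is the direction in which the jaws open and shut (so a half turn about z gives the same grasp; the last joint's range is limited). The gripper opens to 85 mm and grips with 20 to 120 N. Pads are 22 mm wide; open, the fingers measure 114 mm over their backs; the gripper's body (76 mm by 85 mm) begins 54 mm behind the grasp point. The pads swing forward as they close: fully open they stand 13 mm farther back than shut.
Start: joints at [-0.112, 0.217, 1.613, -0, 1.311, -0.112], TCP at [0.625, 0, 0.245] pointing down, gripper open.
Joint ranges: [-2.75, 2.75], [-0.78, 2.1], [0.31, 2.55], [-1.13, 4.27], [0.13, 2.63], [-2.58, 2.58]. Speed limits (rad/s): [2.79, 2.79, 3.14, 3.14, 3.14, 3.14].

INTERFACE

Orientations are given as a unit quaternion [x, y, z, w].
In Python, from cell import arm gives the robot as it stands.
- The arm moves only by the tool send_rows, never from a script. Its argument "commands" is text: rows parted by semicolons, each of 5 numbers parted by spaces: the opening, from -1 (shut) to 1 (fully open), then the shift along the tool's x, y, z in units of 30 mm (1.0 is 30 mm), then the turn about the tool's z in units of 5 degrees (1.0 is 5 degrees). In form: hand x y z spin; .... A call has 1 to 5 rows; each row shifts and turns the pose as measured when the row begins, along the tool's axes as they then stand; what a row does not reach is not made up. A row lasts 1/10 s, in which the tool goes at most 50 mm and 8.59 degrees, less where a joint would pass 70% of its speed; a pose out of reach is approached as far as the arm can. A call is refused whole if a number of a shift passes 1 or a number of a turn 1, either way. A call with a gripper value outside its range is refused whole. The fingers move at their own pace and stop on an object; "grip_force" is the grip in N (left out, the last holds). Time passes only in rows, so rows that do not move let the fingers close. It gives the time, the measured TCP pose, the force and the opening at its end, in the units of the state.
- arm.get_state(): the state, without advancing time (a new reading comes with each control period).
- arm.capture(name): name is "scene" or "side" or "wrist"; returns the picture (400x640x3 uint8, red, green, blue); there is no depth.
- arm.camera_info(name): a dict with "vertical_fov" (degrees; the focal length in pixels is half the picture's height over the tangent of half this angle, whatever the lens; pixels are square), "cx", "cy" (the principal point, pixels), "xyz" and "rotation" of the camera in the world; the wrist camera has in their place "hand_eye" (4x4, takes a point from camera to tool coordinates, whose origin is the TCP and whose axes are the flange's). Camera axes: x right, y down, z forward; pixel columns grow to the right and rows downward; lengths in m; the calibration is good to about 2 mm. A picture is of the moment at which its call begins: read the wrist's pose just before it. camera_info takes no time and is no camera call.
- arm.hand_in(): hands the job in, once; it reports no verdict.
Trained networks look in the newest picture that a camera, given by its name, has taken for a name from the list of things; names that differ only in an ending like _2 or _b are one class to them, and where a whole thing is asked for, a point or a joint stands for the part that bears it (a point fixed in the world has none). Each returns a list of dicts, best first, with "score" (0 to 1); they miss things now and then, are a little off and sometimes report something else, mostly with a low value. They report only what shows in the picture. A call takes as long as a camera call.
- arm.regions_of(camera, target): "region" (400x640 bool, what is visible of it) and "rect" ([left, top, width, height] in pixels, round what is visible of it).
The state is a dict: "time": time; "joint_pos": joint angles; "qd": joint speeds; "effort": joint torques, N m; "position": TCP position; "tool_rot": TCP orientation; "force": force on the tool from outside, world axes, zero at the start; "ft_torque": the same for the moment, N m; "grip_width": finger opening in m.
Only numpy, scipy, OpenCV 4.12 (cv2) and the standard library are available. Lean on these libraries where they do the work, as an engineer would, in place of code of your own. Each camera call takes 0.05 s, during which the arm holds its last target.

## Working session

There is one attempt and no reset: what is moved stays moved. The work goes in short steps, Python scripts to look and compute and a tool call to move; the robot and the scene stay as the last step left them, time stands still between calls to the robot, and variables do not carry over. Pictures are saved under pics/ and viewed, and the job is handed in when it is done.

Besides the shell and the picture viewer there is one more tool, called after ">>>" as name(argument=value, ...), one argument or row to a line, values as JSON. send_rows: Moves the arm, as the interface text tells. Its arguments: {"type":"object","properties":{"commands":{"type":"string"},"grip_force":{"type":"number"}},"required":["commands"]}

```bash
ls; mkdir -p pics
python3 - <<'E'
from cell import arm
import cv2, numpy as np
s=arm.get_state(); print(s['time'],s['position'],s['tool_rot'],s['grip_width'])
for n in ['scene','side','wrist']:
    im=arm.capture(n); cv2.imwrite(f'pics/0_{n}.png',im[:,:,::-1]); print(n,arm.camera_info(n))
E
```

```text
pics
0.0 [6.24225204e-01 1.18100436e-04 2.43984118e-01] [ 0.70710324  0.70710935 -0.0007284  -0.00091806] 0.08543346876644395
scene {'vertical_fov': 55.44904689961318, 'cx': 319.5478508859646, 'cy': 206.17121049429727, 'xyz': array([1.4621588 , 0.02744369, 0.80914391]), 'rotation': array([ 0.63199117,  0.64709909, -0.30077218, -0.3023012 ])}
side {'vertical_fov': 50.00424038120765, 'cx': 320.3916005359068, 'cy': 198.1160201583949, 'xyz': array([ 0.53287505, -1.06688817,  0.81850022]), 'rotation': array([ 0.88490674, -0.01385871,  0.00482886, -0.46553698])}
wrist {'vertical_fov': 69.8900170277482, 'cx': 321.5904848116434, 'cy': 200.1850453526618, 'hand_eye': array([[-1.18892143e-04, -9.55902796e-01, -2.93683214e-01,
         7.57952071e-02],
       [ 9.99999906e-01, -2.36435419e-04,  3.64737041e-04,
         3.04114399e-04],
       [-4.18090271e-04, -2.93683143e-01,  9.55902734e-01,
        -1.27789037e-01],
       [ 0.00000000e+00,  0.00000000e+00,  0.00000000e+00,
         1.00000000e+00]])}
```

View pics/0_scene.png

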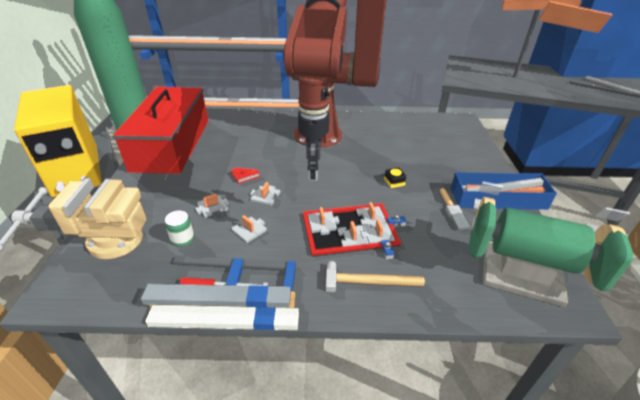

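View pics/0_side.png

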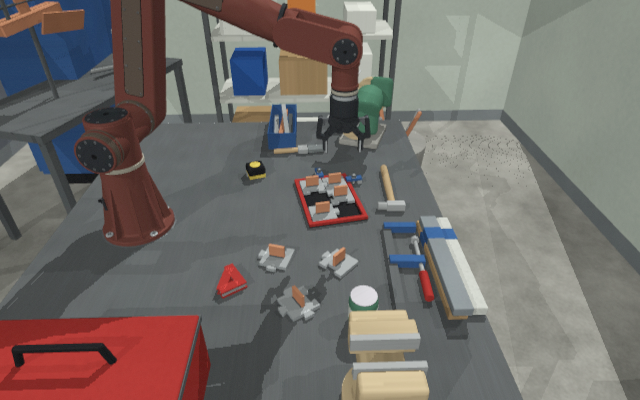

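View pics/0_wrist.png

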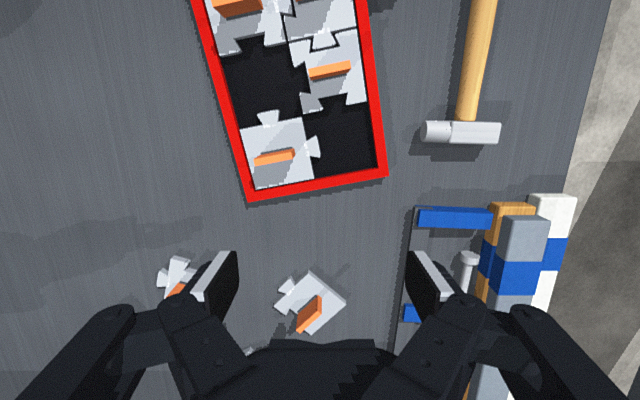

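The scene and side views show three loose tiles on the robot's right (scene at about (265,193), (210,205) and (250,230)) and the panel at (350,228). The wrist view shows the empty near-middle pocket at (262,80) and the corner pocket at (345,135). Next I'll write the helpers and get rough positions.

```bash
cat > h.py <<'E'
import numpy as np, cv2
from scipy.spatial.transform import Rotation as R
from cell import arm
def cam(n,s=None):
    c=arm.camera_info(n); f=200/np.tan(np.radians(c['vertical_fov'])/2)
    K=np.array([[f,0,c['cx']],[0,f,c['cy']],[0,0,1]])
    if n=='wrist':
        s=s or arm.get_state(); T=np.eye(4); T[:3,:3]=R.from_quat(s['tool_rot']).as_matrix(); T[:3,3]=s['position']
        T=T@c['hand_eye']; return K,T[:3,:3],T[:3,3]
    r=c['rotation']; r=np.array(r); r=R.from_quat(r).as_matrix() if r.size==4 else r
    return K,r,np.array(c['xyz'])
def back(C,px,z):
    K,r,t=C; px=np.atleast_2d(px).astype(float)
    d=(np.linalg.inv(K)@np.c_[px,np.ones(len(px))].T).T@r.T
    return t+d*((z-t[2])/d[:,2])[:,None]
def proj(C,P):
    K,r,t=C; q=(np.atleast_2d(P)-t)@r; q=q@K.T; return q[:,:2]/q[:,2:]
E
python3 - <<'E'
from h import *
C=cam('side'); print('side tiles',back(C,[[277,256],[338,262],[297,303],[330,198]],0.01).round(3))
C=cam('scene'); print('scene tiles',back(C,[[265,193],[250,230],[211,205],[352,228]],0.01).round(3))
C=cam('wrist'); print('wrist',back(C,[[312,303],[250,200],[386,174],[262,80],[345,135]],0.01).round(3))
for n in ['scene','side']:
    im=cv2.imread(f'pics/0_{n}.png')
    c=im[160:260,180:320] if n=='scene' else im[225:340,210:380]
    cv2.imwrite(f'pics/0c_{n}.png',cv2.resize(c,None,fx=4.5,fy=4.5,interpolation=cv2.INTER_CUBIC))
E
```

```text
side tiles [[ 0.435 -0.171  0.01 ]
 [ 0.603 -0.201  0.01 ]
 [ 0.493 -0.344  0.01 ]
 [ 0.595  0.108  0.01 ]]
scene tiles [[ 0.428 -0.17   0.01 ]
 [ 0.615 -0.192  0.01 ]
 [ 0.499 -0.339  0.01 ]
 [ 0.596  0.121  0.01 ]]
wrist [[ 0.61  -0.195  0.01 ]
 [ 0.53  -0.035  0.01 ]
 [ 0.707 -0.     0.01 ]
 [ 0.555  0.112  0.01 ]
 [ 0.653  0.049  0.01 ]]
```

```bash
sleep 0
```

```text
(no output)
```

View pics/0c_side.png

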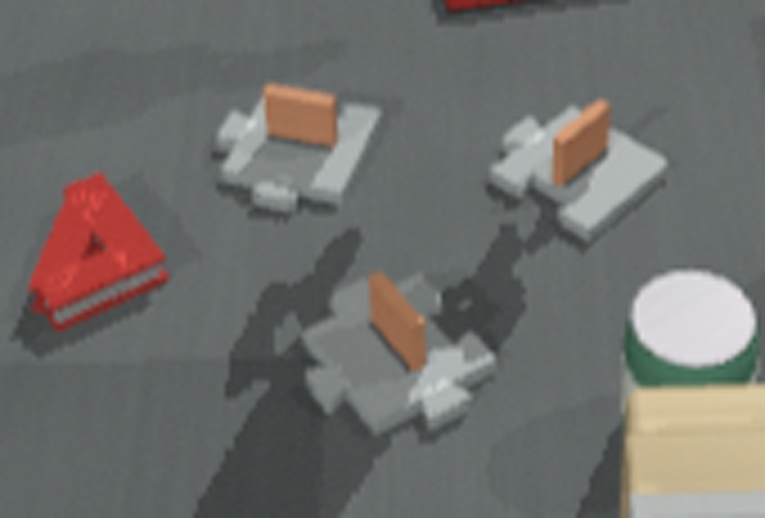

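Rough poses from the three cameras agree. The tile at (0.43,-0.17) looks like tile_a turned about 180°, (0.61,-0.195) looks like tile_b, and (0.495,-0.34) is the three-tab spare. Next I'll view the panel from above.

>>> send_rows(
  commands="1 1 0 0 0; 1 1 0 0 0; 1 1 -0.3 0 0; 1 0.8 -0.3 0 0; 1 0 0 0 0",
)

```text
time: 0.65
position: [0.6049, 0.1164, 0.2413]
tool_rot: [0.708, 0.706, -0.002, -0.002]
force: [0.7, -0.4, -0.4]
grip_width: 0.0852
```

Run:
```python
from h import *
import pickle
s=arm.get_state(); print(s['time'],s['position'],s['qd'].round(3)); im=arm.capture('wrist'); cv2.imwrite('pics/1_panel.png',im[:,:,::-1])
pickle.dump(s,open('s1.pkl','wb'))
```

```text
0.65 [0.60489066 0.11636657 0.24126987] [-0.023  0.01  -0.005 -0.041 -0.012 -0.007]
```

View pics/1_panel.png

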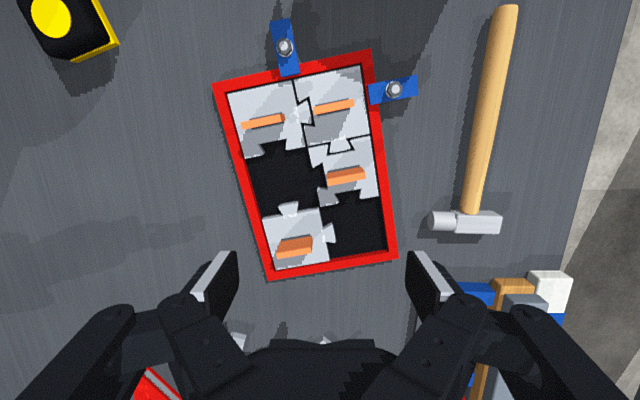

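The panel is fully in view, with outer frame corners at about (213,85), (370,48), (398,258) and (268,282). The pockets are at (285,175) and (355,225). Next I'll fit the panel pose to the frame silhouette.

```bash
cat > panel.py <<'E'
from h import *
import pickle
from scipy.optimize import minimize
def fit_panel(img,s,x0=(0.6,0.11,0.195)):
    hsv=cv2.cvtColor(img,cv2.COLOR_BGR2HSV)
    m=(((hsv[...,0]<6)|(hsv[...,0]>174))&(hsv[...,1]>170)&(hsv[...,2]>90)).astype(np.uint8)
    C=cam('wrist',s)
    n,l,st,_=cv2.connectedComponentsWithStats(m); 
    pc=proj(C,[x0[0],x0[1],.014])[0]
    # largest comps near the panel
    keep=np.zeros_like(m)
    for i in range(1,n):
        if st[i,4]>80 and st[i,1]<300 and abs(st[i,0]+st[i,2]/2-pc[0])<150: keep[l==i]=1
    m=keep
    pts=np.argwhere(m)[:,::-1].astype(np.int32)
    H=cv2.convexHull(pts)[:,0].astype(float)
    S=8; big=np.zeros((400*4,640*4),np.uint8)
    def outline(p,hx,hy,z):
        c,sn=np.cos(p[2]),np.sin(p[2]); q=np.array([[-hx,-hy],[hx,-hy],[hx,hy],[-hx,hy]])
        return np.c_[q@np.array([[c,sn],[-sn,c]])+p[:2],np.full(4,z)]
    def hull(p):
        P=np.r_[outline(p,.0935,.1335,.014),outline(p,.0935,.1335,0.0)]
        return cv2.convexHull(proj(C,P).astype(np.float32))[:,0]
    def mask(h): 
        b=np.zeros((1600,2560),np.uint8); cv2.fillPoly(b,[np.round((h*4+1.5)*16).astype(np.int32)],1,shift=4); return b
    M=mask(H+0) # hull of pixel centres
    M=cv2.dilate(M,np.ones((5,5),np.uint8))
    def cost(p): 
        b=mask(hull(p)); return 1-(b&M).sum()/ (b|M).sum()
    r=minimize(cost,x0,method='Nelder-Mead',options=dict(initial_simplex=[np.array(x0)+d for d in ([0,0,0],[.01,0,0],[0,.01,0],[0,0,.05])],xatol=1e-5,fatol=1e-5))
    return r.x,r.fun,C,hull
def W(p,x,y,z=0):
    c,s=np.cos(p[2]),np.sin(p[2]); return np.array([p[0]+c*x-s*y,p[1]+s*x+c*y,z])
if __name__=='__main__':
    img=cv2.imread('pics/1_panel.png'); s=pickle.load(open('s1.pkl','rb'))
    p,f,C,hull=fit_panel(img,s); print(p,f)
    print('pocket a',W(p,-.04,0),'b',W(p,.04,-.08))
    big=cv2.resize(img,None,fx=3,fy=3,interpolation=cv2.INTER_CUBIC)
    def dr(P,col): cv2.polylines(big,[np.round((proj(C,P)+.5)*3).astype(int)],True,col,1)
    for ix in (-.04,.04):
        for iy in (-.08,0,.08):
            for h,z in ((.0385,.014),):
                dr([W(p,ix+a*h,iy+b*h,z) for a,b in((-1,-1),(1,-1),(1,1),(-1,1))],(0,255,0))
            dr([W(p,ix+a*.022,iy+b*.004,.0495) for a,b in((-1,-1),(1,-1),(1,1),(-1,1))],(255,0,0))
    dr([W(p,a*.0935,b*.1335,.014) for a,b in((-1,-1),(1,-1),(1,1),(-1,1))],(0,255,255))
    cv2.imwrite('pics/1_fit.png',big[120:870,590:1240])
E
python3 panel.py
```

```text
[0.59289052 0.11210623 0.19193812] 0.008082482258086943
pocket a [0.55362507 0.10447576 0.        ] b [0.64741692 0.04120579 0.        ]
```

```bash
python3 -c "
import cv2;i=cv2.imread('pics/1_fit.png');cv2.imwrite('pics/1_fit2.png',cv2.resize(i,(520,600)))"
```

```text
(no output)
```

View pics/1_fit2.png

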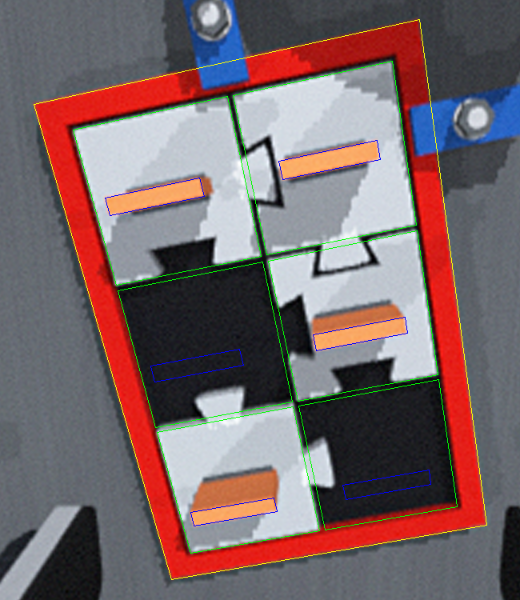

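The overlay matches frame, tile gaps and fin tops closely. Panel pose is (0.5929, 0.1121, yaw 0.192). Moving to view the loose tiles.

>>> send_rows(
  commands="1 -1 -0.3 0 0; 1 -1 -0.3 0 0; 1 -1 -0.3 0 0; 1 -1 -0.3 0 0; 1 -1 -0.3 0 0",
)

```text
time: 1.2
position: [0.5598, -0.0403, 0.2407]
tool_rot: [0.707, 0.707, -0.003, -0.001]
force: [0.2, -0.4, -0.9]
grip_width: 0.0855
```

>>> send_rows(
  commands="1 -1 -0.3 0 0; 1 -1 -0.3 0 0; 1 -1 -0.3 0 0; 1 -1 -0.2 0 0; 1 0 0 0 0",
)

```text
time: 1.7
position: [0.5226, -0.1747, 0.2412]
tool_rot: [0.71, 0.704, -0.005, 0.001]
force: [0.3, 0.7, -0.1]
grip_width: 0.0855
```

Run:
```python
from h import *
import pickle
s=arm.get_state(); print(s['time'],s['position'],s['qd'].round(3)); im=arm.capture('wrist'); cv2.imwrite('pics/2_tiles.png',im[:,:,::-1])
pickle.dump(s,open('s2.pkl','wb'))
for t in ['tile_a']:
    for r in arm.regions_of('wrist',t): print(t,r['score'],r['rect'])
```

```text
1.7 [ 0.52255545 -0.17467417  0.24122006] [ 0.007 -0.007  0.014  0.046  0.011  0.007]
tile_a 0.77 [348.0, 148.3, 81.3, 82.7]
tile_a 0.66 [214.1, 130.8, 75.0, 76.3]
```

View pics/2_tiles.png

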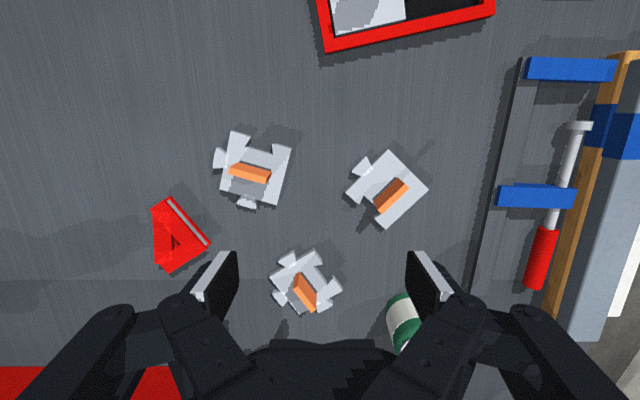

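The tiles match the descriptions: tile_a at (252,172), tile_b at (388,190) and the spare at (305,285). Next I'll fit poses by silhouette.

```bash
cat > tile.py <<'E'
from h import *
import pickle
from scipy.optimize import minimize
def poly(edges,h=.0385):
    # edges dict dir-> 'tab'/'notch'/None ; dirs order -y,+x,+y,-x (ccw)
    out=[]
    for k,ang in (('-y',-90),('+x',0),('+y',90),('-x',180)):
        e=edges.get(k); pts=[(h,-h)]
        if e=='tab': pts+=[(h,-.009),(h+.014,-.0135),(h+.014,.0135),(h,.009)]
        if e=='notch': pts+=[(h,-.0135),(h-.014,-.0185),(h-.014,.0185),(h,.0135)]
        a=np.radians(ang); out+=[(np.cos(a)*x-np.sin(a)*y,np.sin(a)*x+np.cos(a)*y) for x,y in pts]
    return np.array(out)
A=poly({'+x':'tab','+y':'tab','-y':'notch'}); B=poly({'+y':'tab','-x':'notch'})
def tf(p,q,z):
    c,s=np.cos(p[2]),np.sin(p[2]); q=np.asarray(q); return np.c_[q@np.array([[c,s],[-s,c]])+np.array(p[:2]),np.full(len(q),z)]
F=np.array([[-.022,-.004],[.022,-.004],[.022,.004],[-.022,.004]])
def render(C,p,P,z0=0,sc=3,fin=True):
    b=np.zeros((400*sc,640*sc),np.uint8)
    def fp(q): cv2.fillPoly(b,[np.round(((q+.5)*sc-.5)*16).astype(np.int32)],1,shift=4)
    u=proj(C,tf(p,P,z0)); v=proj(C,tf(p,P,z0+.01)); fp(u);fp(v)
    for i in range(len(P)):
        j=(i+1)%len(P); fp(np.array([u[i],u[j],v[j],v[i]]))
    if fin: fp(cv2.convexHull(np.r_[proj(C,tf(p,F,z0+.01)),proj(C,tf(p,F,z0+.0455))].astype(np.float32))[:,0])
    return b
def fit(C,M,P,x0,z0=0,sc=3):
    Mb=cv2.resize(M.astype(np.uint8),None,fx=sc,fy=sc,interpolation=cv2.INTER_NEAREST)
    def cost(p): b=render(C,p,P,z0,sc); return 1-(b&Mb).sum()/(b|Mb).sum()
    r=minimize(cost,x0,method='Nelder-Mead',options=dict(initial_simplex=[np.array(x0)+d for d in ([0,0,0],[.008,0,0],[0,.008,0],[0,0,.15])],xatol=1e-5,fatol=1e-5))
    return r.x,r.fun
def draw(big,k,C,p,P,z0=0,col=(0,255,0)):
    for q,z in ((P,.01),(P,0),(F,.0455)):
        cv2.polylines(big,[np.round((proj(C,tf(p,q,z0+z))+.5)*k).astype(int)],True,col if z else (0,200,255),1)
E
python3 - <<'E'
from tile import *
img=cv2.imread('pics/2_tiles.png'); s=pickle.load(open('s2.pkl','rb')); C=cam('wrist',s)
rs=arm.regions_of('wrist','tile_a')
big=cv2.resize(img,None,fx=4,fy=4,interpolation=cv2.INTER_CUBIC)
for P,nm,x0,cx in ((A,'a',(.433,-.17,3.05),252),(B,'b',(.61,-.197,.7),388)):
    best=[r for r in rs if abs(r['rect'][0]+r['rect'][2]/2-cx)<25][0]
    M=best['region']; np.save(f'm_{nm}.npy',M)
    for d in (0,np.pi/2,np.pi,-np.pi/2):
        x=fit(C,M,P,(x0[0],x0[1],x0[2]+d)); print(nm,d,x)
        if d==0: draw(big,4,C,x[0],P)
cv2.imwrite('pics/2_fit.png',big[440:980,800:1780][:, :800+180]); 
cv2.imwrite('pics/2_fit.png',cv2.resize(big[480:960,820:1760],(800,408)))
E
```

```text
a 0 (array([ 0.43561323, -0.1696047 ,  2.84347978]), np.float64(0.05332881394232125))
a 1.5707963267948966 (array([ 0.43489028, -0.16970104,  4.41477188]), np.float64(0.2375406353188113))
a 3.141592653589793 (array([ 0.42772229, -0.17903441,  6.43211706]), np.float64(0.28467589365727375))
a -1.5707963267948966 (array([ 0.43584423, -0.17086419,  1.28035555]), np.float64(0.23272727272727278))
b 0 (array([ 0.60590273, -0.1986409 ,  0.82594121]), np.float64(0.036959916710046836))
b 1.5707963267948966 (array([ 0.60593793, -0.19836237,  2.39700024]), np.float64(0.19758537812307864))
b 3.141592653589793 (array([ 0.60608139, -0.19783181,  3.96219909]), np.float64(0.2172160967146135))
b -1.5707963267948966 (array([ 0.60596431, -0.19860646, -0.75671901]), np.float64(0.22962942447238688))
```

View pics/2_fit.png

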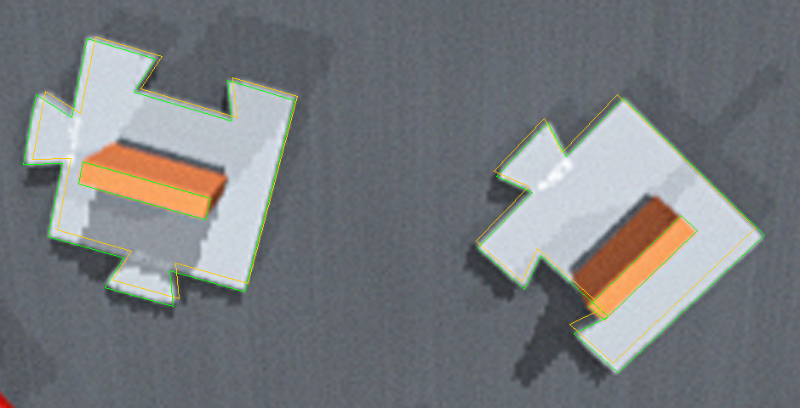

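The fits are clean: tile_a (0.4356,-0.1696, 162.9°) and tile_b (0.6059,-0.1986, 47.3°). I'll take tile_a first, turning the tool so its x lies along the fin (-73° of spin).

>>> send_rows(
  commands="0.2 0 -0.9 0 0; 0.2 0 -0.9 0 0; 0.2 0 -0.9 0 0; 0.2 0 0 0 -1; 0.2 0 0 0 -1",
  grip_force=80,
)

```text
time: 2.35
position: [0.4408, -0.1654, 0.2404]
tool_rot: [0.64, 0.769, -0.004, -0.001]
force: [-0.6, -0.5, -0.1]
grip_width: 0.0514
```

>>> send_rows(
  commands="0.2 0 0 0 -1; 0.2 0 0 0 -1; 0.2 0 0 0 -1; 0.2 0 0 0 -1; 0.2 0 0 0 -1",
)

```text
time: 2.85
position: [0.4416, -0.1593, 0.2401]
tool_rot: [0.446, 0.895, -0.002, -0.002]
force: [-0.5, 0.1, 0.0]
grip_width: 0.0514
```

>>> send_rows(
  commands="0.2 0 0 0 -1; 0.2 0 0 0 -1; 0.2 0 0 0 -1; 0.2 0 0 0 -1; 0.2 0 0 0 0",
)

```text
time: 3.35
position: [0.4431, -0.1533, 0.2399]
tool_rot: [0.271, 0.962, -0.001, -0.003]
force: [-0.6, 0.2, 0.9]
grip_width: 0.0515
```

```bash
cat > go.py <<'E'
from h import *
def st(goal=None,phi=None):
    s=arm.get_state(); r=R.from_quat(s['tool_rot']).as_matrix()
    print('t',s['time'],'pos',s['position'].round(4),'phi',np.degrees(np.arctan2(r[1,0],r[0,0])).round(2),'z',r[:,2].round(4),'q',np.degrees(s['joint_pos']).round(1),'F',np.round(s['force'],1),'w',round(s['grip_width'],4),'qd',abs(s['qd']).max().round(3))
    if goal is not None:
        d=r.T@(np.array(goal)-s['position']); print(' shift units',(d/.03).round(2))
    if phi is not None:
        a=np.degrees(np.arctan2(r[1,0],r[0,0])); dd=(phi-a+180)%360-180; print(' spin units',round(-dd/5,2))
    return s
E
python3 - <<'E'
from go import *
print(arm.tips_ahead)
st((.4356,-.1696,.034),162.9)
C=cam('wrist',__import__('pickle').load(open('s2.pkl','rb'))); print(back(C,[[209,243],[152,205],[170,272]],.01).round(3))
E
```

```text
0.014
t 3.35 pos [ 0.4431 -0.1533  0.2399] phi 148.5 z [-6.3e-03 -3.0e-04 -1.0e+00] q [-27.6  -6.7 113.   -0.2  74.  -86. ] F [-0.6  0.2  0.9] w 0.0515 qd 0.03
 shift units [-0.11 -0.57  6.86]
 spin units -2.88
[[ 0.366 -0.273  0.01 ]
 [ 0.297 -0.217  0.01 ]
 [ 0.304 -0.318  0.01 ]]
```

>>> send_rows(
  commands="0.2 0 0 0 -1; 0.2 0 0 0 -1; 0.2 0 0 0 -1; 0.2 -0.1 -0.3 1 0; 0.2 0 -0.3 1 0",
)

```text
time: 3.85
position: [0.4462, -0.1691, 0.1841]
tool_rot: [0.139, 0.99, -0.002, 0.003]
force: [0.1, 0.0, 0.1]
grip_width: 0.0516
```

>>> send_rows(
  commands="0.2 0 0 1 0; 0.2 0 0 1 0; 0.2 0 0 0 0",
)

```text
time: 4.15
position: [0.4448, -0.167, 0.1192]
tool_rot: [0.141, 0.99, -0.001, 0.001]
force: [-0.5, 0.9, -0.6]
grip_width: 0.0514
```

Run:
```python
from go import *
from tile import *
s=st((.4356,-.1696,.034),162.9)
im=arm.capture('wrist')[:,:,::-1].copy(); cv2.imwrite('pics/3_w.png',im)
C=cam('wrist',s); draw(im,1,C,(.43561,-.1696,2.8435),A); cv2.imwrite('pics/3_wf.png',im)
```

```text
t 4.15 pos [ 0.4448 -0.167   0.1192] phi 163.82 z [ 8.0e-04 -2.1e-03 -1.0e+00] q [-2.900e+01  2.800e+00  1.181e+02 -1.000e-01  5.910e+01 -1.028e+02] F [-0.5  0.9 -0.6] w 0.0514 qd 0.049
 shift units [ 0.27 -0.16  2.84]
 spin units 0.18
```

View pics/3_wf.png

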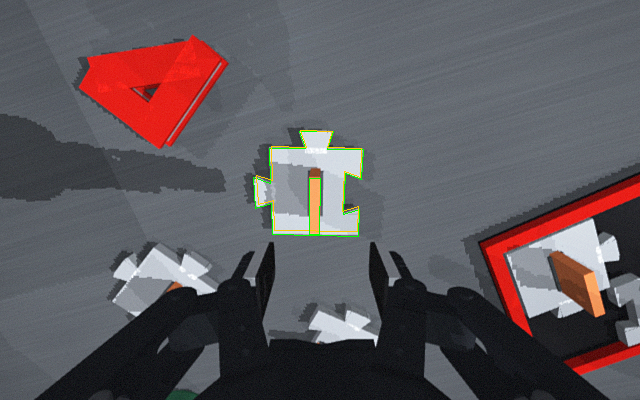

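The predicted outline, seen from the turned camera, lies on the tile at (315,190) with the fin midway between the fingers, so the calibration bias is small. Descending.

>>> send_rows(
  commands="0.2 0.25 -0.15 0.9 0.2; 0.2 0 0 0.9 0; 0.2 0 0 0.6 0; 0.2 0 0 0.3 0; 0.2 0 0 0 0",
)

```text
time: 4.7
position: [0.4481, -0.1737, 0.0487]
tool_rot: [0.15, 0.989, -0.005, 0.012]
force: [0.5, -0.0, 0.8]
grip_width: 0.0511
```

Run:
```python
from go import *
s=st((.4356,-.1696,.034),162.9)
```

```text
t 4.7 pos [ 0.4481 -0.1737  0.0487] phi 162.76 z [ 0.0216 -0.0132 -0.9997] q [-2.950e+01  9.900e+00  1.198e+02 -1.000e-01  4.890e+01 -1.022e+02] F [ 0.5 -0.   0.8] w 0.0511 qd 0.025
 shift units [0.45 0.01 0.48]
 spin units -0.03
```

>>> send_rows(
  commands="0.2 0.45 0 0.2 0; 0.2 0.05 0 0.25 0; 0.2 0 0 0 0",
)

```text
time: 5.0
position: [0.4389, -0.1716, 0.0395]
tool_rot: [0.15, 0.989, -0.007, 0.017]
force: [0.1, -0.3, -0.0]
grip_width: 0.0511
```

Run:
```python
from go import *
s=st((.4356,-.1696,.034),162.9)
```

```text
t 5.0 pos [ 0.4389 -0.1716  0.0395] phi 162.76 z [ 0.0306 -0.0182 -0.9994] q [ -29.9    9.6  121.5   -0.    46.9 -102.6] F [ 0.1 -0.3 -0. ] w 0.0511 qd 0.029
 shift units [0.13 0.03 0.18]
 spin units -0.03
```

The tool has drifted into a small radial tilt (0.036 rad). I'll check how it behaves at rest and going up before I grip.

>>> send_rows(
  commands="0.2 0 0 0 0; 0.2 0 0 0 0",
)

```text
time: 5.2
position: [0.4411, -0.1726, 0.0414]
tool_rot: [0.15, 0.988, -0.007, 0.018]
force: [-0.2, 0.2, -0.9]
grip_width: 0.0508
```

Run:
```python
from go import *
s=st((.4356,-.1696,.034),162.9)
```

```text
t 5.2 pos [ 0.4411 -0.1726  0.0414] phi 162.76 z [ 0.0342 -0.0201 -0.9992] q [ -29.9    9.5  121.3   -0.    46.9 -102.6] F [-0.2  0.2 -0.9] w 0.0508 qd 0.013
 shift units [0.21 0.04 0.24]
 spin units -0.03
```

>>> send_rows(
  commands="0.2 0 0 -0.5 0; 0.2 0 0 -0.5 0; 0.2 0 0 0 0",
)

```text
time: 5.5
position: [0.4416, -0.1727, 0.0733]
tool_rot: [0.15, 0.988, -0.008, 0.019]
force: [0.3, -0.1, 0.0]
grip_width: 0.0512
```

Run:
```python
from go import *
s=st((.4356,-.1696,.034),162.9)
```

```text
t 5.5 pos [ 0.4416 -0.1727  0.0733] phi 162.75 z [ 0.0361 -0.0211 -0.9991] q [ -29.8    5.9  120.8   -0.    50.8 -102.6] F [ 0.3 -0.1  0. ] w 0.0512 qd 0.021
 shift units [0.28 0.05 1.3 ]
 spin units -0.03
```

>>> send_rows(
  commands="0.2 0.1 0 -1 0; 0.2 0.1 0 -1 0; 0.2 0.1 0 -1 0",
)

```text
time: 5.8
position: [0.4266, -0.1664, 0.16]
tool_rot: [0.15, 0.989, -0.006, 0.014]
force: [0.7, -0.1, 0.4]
grip_width: 0.0512
```

Run:
```python
from go import *
s=st((.4356,-.1696,.034),162.9)
```

```text
t 5.8 pos [ 0.4266 -0.1664  0.16  ] phi 162.73 z [ 0.0265 -0.0155 -0.9995] q [ -30.1   -4.1  119.8   -0.    62.5 -102.8] F [ 0.7 -0.1  0.4] w 0.0512 qd 0.674
 shift units [-0.19  0.02  4.21]
 spin units -0.03
```

>>> send_rows(
  commands="0.2 0 0 0 0; 0.2 0 0 0 0",
)

```text
time: 6.0
position: [0.4295, -0.168, 0.1641]
tool_rot: [0.15, 0.988, -0.007, 0.019]
force: [0.4, -0.6, -1.1]
grip_width: 0.0511
```

Run:
```python
from go import *
s=st((.4356,-.1696,.034),162.9)
```

```text
t 6.0 pos [ 0.4295 -0.168   0.1641] phi 162.73 z [ 0.0348 -0.0203 -0.9992] q [ -30.1   -4.3  119.5   -0.    62.5 -102.8] F [ 0.4 -0.6 -1.1] w 0.0511 qd 0.028
 shift units [-0.04  0.05  4.34]
 spin units -0.03
```

>>> send_rows(
  commands="0.2 0.05 0 1 0; 0.2 0.05 0 1 0; 0.2 0.05 0 1 0; 0.2 0.05 0 1 0; 0.2 0.05 0 0.5 0",
)

```text
time: 6.5
position: [0.4286, -0.1694, 0.023]
tool_rot: [0.15, 0.988, -0.008, 0.021]
force: [-0.3, -0.1, -0.2]
grip_width: 0.0513
```

Run:
```python
from go import *
s=st((.4356,-.1696,.034),162.9)
```

```text
t 6.5 pos [ 0.4286 -0.1694  0.023 ] phi 162.73 z [ 0.0384 -0.0222 -0.999 ] q [ -30.3   10.2  123.3    0.    43.9 -103. ] F [-0.3 -0.1 -0.2] w 0.0513 qd 0.368
 shift units [-0.24  0.06 -0.36]
 spin units -0.03
```

>>> send_rows(
  commands="0.2 -0.2 0.05 -0.35 0; 0.2 0 0 0 0",
)

```text
time: 6.7
position: [0.4306, -0.1673, 0.0292]
tool_rot: [0.151, 0.988, -0.006, 0.015]
force: [0.6, 0.2, -0.5]
grip_width: 0.051
```

Run:
```python
from go import *
s=st((.4356,-.1696,.034),162.9)
```

```text
t 6.7 pos [ 0.4306 -0.1673  0.0292] phi 162.69 z [ 0.0284 -0.0164 -0.9995] q [ -29.9    9.9  122.7   -0.    45.5 -102.6] F [ 0.6  0.2 -0.5] w 0.051 qd 0.049
 shift units [-0.19 -0.03 -0.15]
 spin units -0.04
```

>>> send_rows(
  commands="-1 -0.1 0 0 0; -1 0 0 0 0; -1 0 0 0 0; -1 0 0 0 0",
  grip_force=90,
)

```text
time: 7.1
position: [0.4357, -0.1692, 0.0319]
tool_rot: [0.15, 0.988, -0.007, 0.017]
force: [0.1, -0.5, -4.5]
grip_width: 0.0063
```

Run:
```python
from go import *
s=st((.4356,-.1696,.034),162.9)
```

```text
t 7.1 pos [ 0.4357 -0.1692  0.0319] phi 162.73 z [ 0.0324 -0.0191 -0.9993] q [ -29.8   10.   122.1   -0.    45.7 -102.5] F [ 0.1 -0.5 -4.5] w 0.0063 qd 0.008
 shift units [-0.   -0.01 -0.07]
 spin units -0.03
```

It has gripped, centred on the fin. Lifting.

>>> send_rows(
  commands="-1 0 0 -0.7 0; -1 0 0 -1 0; -1 0 0 -1 0; -1 0 0 -1 0; -1 0 0 0 0",
)

```text
time: 7.6
position: [0.426, -0.1636, 0.1407]
tool_rot: [0.15, 0.989, -0.004, 0.011]
force: [1.1, -0.4, -4.5]
grip_width: 0.0064
```

Run:
```python
from go import *
s=st((.5536,.1045,.14),11)
im=arm.capture('wrist')[:,:,::-1].copy(); cv2.imwrite('pics/4_w.png',im)
im=arm.capture('side')[:,:,::-1].copy(); cv2.imwrite('pics/4_s.png',cv2.resize(im[120:345,180:450],None,fx=2.6,fy=2.6))
```

```text
t 7.6 pos [ 0.426  -0.1636  0.1407] phi 162.71 z [ 0.0204 -0.0119 -0.9997] q [ -29.8   -2.4  120.5   -0.    60.5 -102.5] F [ 1.1 -0.4 -4.5] w 0.0064 qd 0.067
 shift units [-1.4   9.8   0.01]
 spin units 30.34
```

View pics/4_w.png

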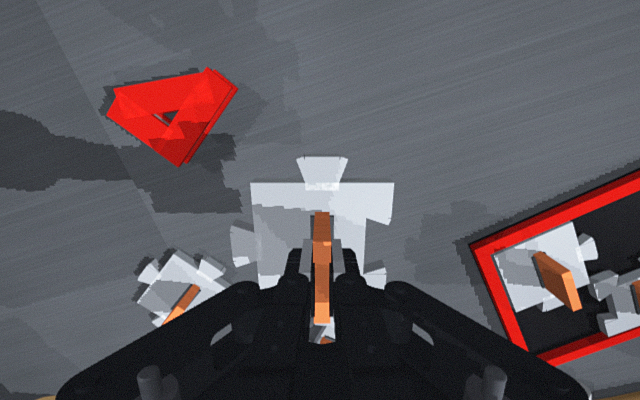

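View pics/4_s.png

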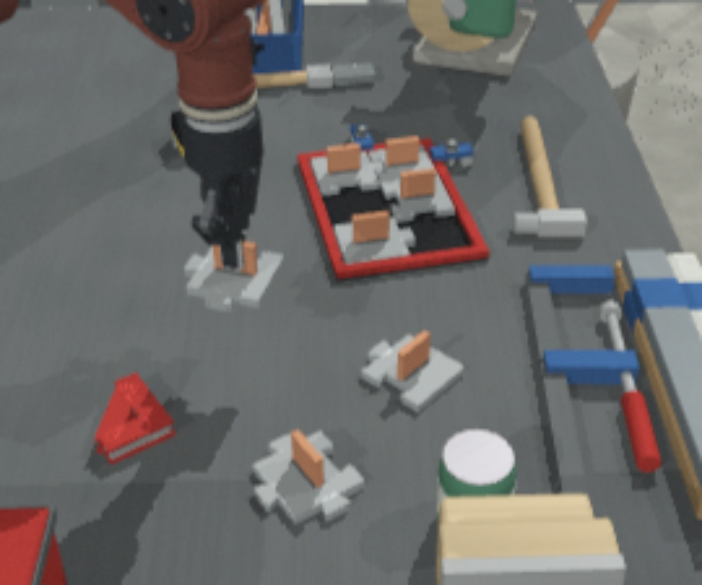

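tile_a is held straight in the fingers, with its tab towards the top of the image at (320,170), and lifted clear. I'll now carry it to the panel while turning about 152°.

>>> send_rows(
  commands="-1 0 0.3 0 1; -1 0 0.3 0 1; -1 0 0.3 0 1; -1 0.05 0.3 0 1; -1 0.05 0.3 0 1",
)

```text
time: 8.2
position: [0.4308, -0.1153, 0.1219]
tool_rot: [0.37, 0.929, -0.0, -0.006]
force: [0.8, -0.4, -5.0]
grip_width: 0.0066
```

>>> send_rows(
  commands="-1 0.1 0.3 0 1; -1 0.1 0.25 0 1; -1 0.1 0.25 0 1; -1 0.15 0.25 0 1; -1 0.15 0.25 0 1",
)

```text
time: 8.7
position: [0.4403, -0.0716, 0.1056]
tool_rot: [0.57, 0.821, -0.005, -0.02]
force: [-0.7, -0.5, -5.8]
grip_width: 0.0065
```

>>> send_rows(
  commands="-1 0.2 0.2 0 1; -1 0.2 0.2 0 1; -1 0.2 0.2 0 1; -1 0.25 0.2 0 1; -1 0.25 0.2 0 1",
)

```text
time: 9.2
position: [0.4527, -0.0294, 0.0894]
tool_rot: [0.741, 0.671, -0.017, -0.029]
force: [-0.1, 0.4, -5.8]
grip_width: 0.0064
```

Run:
```python
from go import *
s=st((.5536,.1045,.14),11)
```

```text
t 9.2 pos [ 0.4527 -0.0294  0.0894] phi 84.35 z [-0.0652  0.0205 -0.9977] q [-12.8   5.5 119.1   0.4  59.3  -7.4] F [-0.1  0.4 -5.8] w 0.0064 qd 1.084
 shift units [ 4.8   2.79 -1.81]
 spin units 14.67
```

>>> send_rows(
  commands="-1 0 0 0 0; -1 0 0 0 0; -1 0 0 0 0",
)

```text
time: 9.5
position: [0.4477, -0.0281, 0.0832]
tool_rot: [0.739, 0.673, -0.021, -0.034]
force: [-0.1, -0.9, -5.6]
grip_width: 0.0064
```

Run:
```python
from go import *
s=st((.5536,.1045,.14),11)
```

```text
t 9.5 pos [ 0.4477 -0.0281  0.0832] phi 84.61 z [-0.0765  0.0224 -0.9968] q [-12.8   6.  119.5   0.3  59.1  -7.6] F [-0.1 -0.9 -5.6] w 0.0064 qd 0.017
 shift units [ 4.76  2.95 -2.06]
 spin units 14.72
```

>>> send_rows(
  commands="-1 0 0 0 0; -1 0 0 0 0; -1 0 0 0 0",
)

```text
time: 9.8
position: [0.4464, -0.0288, 0.0823]
tool_rot: [0.739, 0.673, -0.021, -0.035]
force: [0.7, -0.8, -4.6]
grip_width: 0.0066
```

Run:
```python
from go import *
s=st((.5536,.1045,.14),11)
```

```text
t 9.8 pos [ 0.4464 -0.0288  0.0823] phi 84.65 z [-0.0784  0.0225 -0.9967] q [-12.9   6.  119.6   0.3  59.1  -7.7] F [ 0.7 -0.8 -4.6] w 0.0066 qd 0.006
 shift units [ 4.79  2.98 -2.1 ]
 spin units 14.73
```

Loaded rows that turn drift the tool downwards and tilt it (now -0.08 rad), while resting rows barely do. My plan is to finish the turn here over clear bench, set the tile down flat, regrip it level, and then make only a short translation into the pocket.

>>> send_rows(
  commands="-1 0 0 -0.1 1; -1 0 0 -0.1 1; -1 0 0 -0.1 1; -1 0 0 -0.1 1; -1 0 0 -0.1 1",
)

```text
time: 10.3
position: [0.4479, -0.0301, 0.0985]
tool_rot: [0.871, 0.49, -0.028, -0.028]
force: [0.1, 1.2, -5.0]
grip_width: 0.0062
```

>>> send_rows(
  commands="-1 0 0 -0.1 1; -1 0 0 -0.1 1; -1 0 0 -0.1 1; -1 0 0 -0.1 1; -1 0 0 -0.1 1",
)

```text
time: 10.8
position: [0.4499, -0.0314, 0.1156]
tool_rot: [0.959, 0.281, -0.032, -0.02]
force: [-0.9, 0.4, -4.5]
grip_width: 0.0066
```

Run:
```python
from go import *
s=st((.43,-.03,.034),11)
```

```text
t 10.8 pos [ 0.4499 -0.0314  0.1156] phi 32.74 z [-0.073   0.0208 -0.9971] q [-13.1   2.9 118.5   0.2  62.9  44.2] F [-0.9  0.4 -4.5] w 0.0066 qd 0.899
 shift units [-0.4  -0.24  2.76]
 spin units 4.35
```

>>> send_rows(
  commands="-1 -0.2 0 0 1; -1 -0.2 -0.1 0 1; -1 0 -0.1 0 1; -1 0 0 0 1; -1 0 0 0 0.3",
)

```text
time: 11.3
position: [0.4378, -0.0331, 0.1188]
tool_rot: [0.995, 0.089, -0.033, -0.013]
force: [0.9, -0.1, -6.0]
grip_width: 0.0065
```

Run:
```python
from go import *
s=st((.43,-.03,.034),11)
im=arm.capture('side')[:,:,::-1].copy(); cv2.imwrite('pics/5_s.png',cv2.resize(im[130:280,200:400],None,fx=3.5,fy=3.5))
```

```text
t 11.3 pos [ 0.4378 -0.0331  0.1188] phi 10.28 z [-0.0682  0.0193 -0.9975] q [-13.6   1.  120.1   0.2  63.   66.1] F [ 0.9 -0.1 -6. ] w 0.0065 qd 0.255
 shift units [-0.06 -0.06  2.84]
 spin units -0.14
```

View pics/5_s.png

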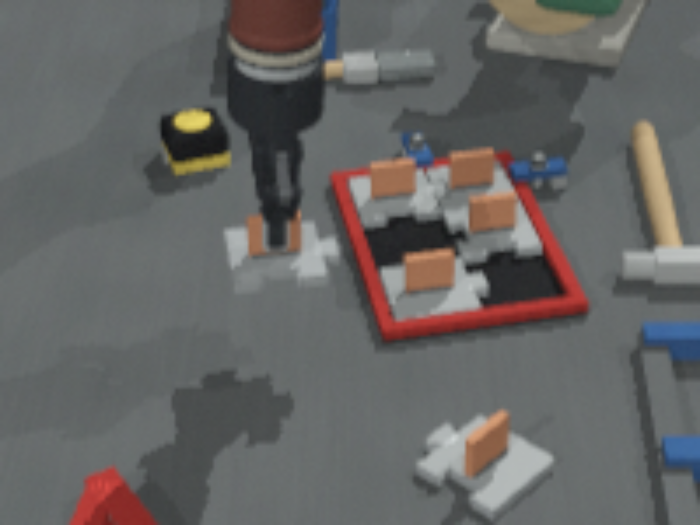

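The tile's tab faces the panel correctly. Measured in the tool frame, the tile is only about 0.03 rad off level, because the drift now partly cancels the tilt at gripping. No regrip is needed, so I'll go straight to pocket_a.

Run:
```python
from go import *
s=st((.5536,.1045,.125),11)
```

```text
t 11.35 pos [ 0.4378 -0.0331  0.1188] phi 10.29 z [-0.0683  0.0193 -0.9975] q [-13.6   1.  120.1   0.2  63.   66.1] F [ 0.4  0.8 -5.7] w 0.0065 qd 0.068
 shift units [ 4.59 -3.84 -0.38]
 spin units -0.14
```

>>> send_rows(
  commands="-1 0.9 -0.75 -0.1 0; -1 0.9 -0.75 -0.1 0; -1 0.9 -0.75 -0.1 0; -1 0.9 -0.75 -0.1 0; -1 0 0 0 0",
)

```text
time: 11.85
position: [0.5322, 0.0771, 0.1269]
tool_rot: [0.995, 0.091, -0.032, -0.013]
force: [-0.2, 0.2, -5.5]
grip_width: 0.0064
```

Run:
```python
from go import *
s=st((.5536,.1045,.125),11)
```

```text
t 11.85 pos [0.5322 0.0771 0.1269] phi 10.5 z [-0.0662  0.0191 -0.9976] q [  0.2  11.8 107.1   1.2  65.   79.2] F [-0.2  0.2 -5.5] w 0.0064 qd 0.072
 shift units [ 0.87 -0.77  0.03]
 spin units -0.1
```

```bash
cat > held.py <<'E'
from go import *
from tile import *
def Tm(q,p):
    T=np.eye(4); T[:3,:3]=R.from_quat(q).as_matrix() if np.ndim(q)==1 else q; T[:3,3]=p; return T
def grip_pose(phi,z,pos):
    z=np.array(z)/np.linalg.norm(z); a=np.radians(phi); x=np.array([np.cos(a),np.sin(a),0]); x=x-z*(x@z); 
    # phi is atan2 of x's horizontal comps
    x/=np.linalg.norm(x); y=np.cross(z,x); return Tm(np.c_[x,y,z],pos)
def tilepose(p,z=0): return Tm(R.from_euler('z',p[2]).as_matrix(),[p[0],p[1],z])
def report(Trel,pocket,yaw,zt):
    s=arm.get_state(); T=Tm(s['tool_rot'],s['position'])
    Tt=T@Trel; P=tilepose((pocket[0],pocket[1],yaw),0.004)
    L=np.linalg.inv(P)@Tt
    e=R.from_matrix(L[:3,:3]).as_euler('xyz')
    print('tile in pocket mm',(L[:3,3]*1e3).round(1),'rpy',e.round(3))
    d=np.array([0,0,zt])-L[:3,3]; dw=P[:3,:3]@d; print('shift units',(T[:3,:3].T@dw/.03).round(2),'spin',round(e[2]/np.radians(5),2))
    return s,Tt
E
python3 - <<'E'
from held import *
G=grip_pose(162.73,[.0324,-.0191,-.9993],[.4357,-.1692,.0319])
Trel=np.linalg.inv(G)@tilepose((.43561,-.1696,2.8435)); np.save('Trel_a.npy',Trel)
report(Trel,(.5536,.1045),.1919,.1)
E
```

```text
tile in pocket mm [-27.  -21.7  91.1] rpy [ 0.022  0.025 -0.006]
shift units [ 0.88 -0.74 -0.33] spin -0.07
```

>>> send_rows(
  commands="-1 0.9 -0.75 0 0; -1 0 0 0 0",
)

```text
time: 12.05
position: [0.5551, 0.105, 0.1252]
tool_rot: [0.995, 0.093, -0.033, -0.012]
force: [-0.1, -0.6, -4.6]
grip_width: 0.0064
```

```bash
cat > look_a.py <<'E'
from held import *
import sys
tag,which=sys.argv[1],sys.argv[2]
p0=(.5929,.1121,.1919); P={'a':A,'b':B}[which]; pk={'a':(.5536,.1045),'b':(.6474,.0412)}[which]
s,Tt=report(np.load(f'Trel_{which}.npy'),pk,.1919,float(sys.argv[3]))
st()
im=arm.capture('wrist')[:,:,::-1].copy(); cv2.imwrite(f'pics/{tag}_raw.png',im); C=cam('wrist',s)
def dr(X,col): cv2.polylines(im,[np.round(proj(C,X)).astype(int)],True,col,1)
for z in (0.,.01): dr((Tt@np.c_[P,np.full(len(P),z),np.ones(len(P))].T).T[:,:3],(0,255,0))
from panel import W
for h,z in ((.0385,.014),):
    for ix in (-.04,.04):
        for iy in (-.08,0,.08): dr(np.array([W(p0,ix+a*h,iy+b*h,z) for a,b in((-1,-1),(1,-1),(1,1),(-1,1))]),(255,255,0))
cv2.imwrite(f'pics/{tag}.png',im)
E
python3 look_a.py 6_a a 0.03
```

```text
tile in pocket mm [ 0.7  1.3 89.3] rpy [ 0.022  0.026 -0.002]
shift units [0.1  0.1  1.97] spin -0.03
t 12.05 pos [0.5551 0.105  0.1252] phi 10.73 z [-0.0675  0.0183 -0.9976] q [  2.9  14.9 103.4   1.4  65.5  81.7] F [-0.1 -0.6 -4.6] w 0.0064 qd 0.103
```

View pics/6_a.png

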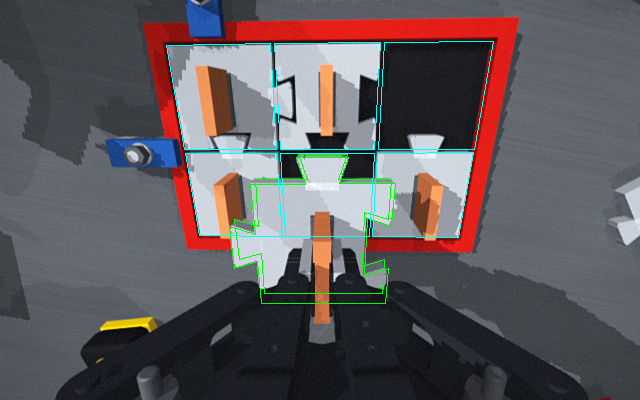

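The picture confirms it: predicted tile outline and panel grid both lie on the real edges, with the tab at (322,168) over the neighbour's notch at (327,142). Lowering.

>>> send_rows(
  commands="-1 0 0 0.8 0; -1 0 0 0.7 0; -1 0 0 0.3 0; -1 0 0 0 0",
)

```text
time: 12.5
position: [0.5475, 0.102, 0.0691]
tool_rot: [0.995, 0.095, -0.036, -0.01]
force: [-0.2, 0.7, -5.4]
grip_width: 0.0064
```

```bash
python3 look_a.py 7_a a 0.014
```

```text
tile in pocket mm [-7.6 -0.3 33.3] rpy [0.019 0.034 0.001]
shift units [0.3  0.01 0.62] spin 0.02
t 12.5 pos [0.5475 0.102  0.0691] phi 10.94 z [-0.0744  0.014  -0.9971] q [  2.8  18.9 105.4   1.2  59.9  81.3] F [-0.2  0.7 -5.4] w 0.0064 qd 0.009
```

View pics/7_a.png

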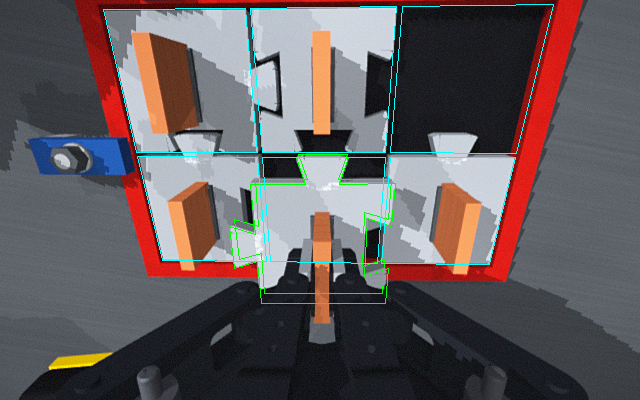

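>>> send_rows(
  commands="-1 0.3 0 0.3 0; -1 0.05 0 0.3 0; -1 0 0 0 0",
)

```text
time: 12.85
position: [0.5588, 0.1034, 0.0534]
tool_rot: [0.995, 0.095, -0.034, -0.01]
force: [-0.9, 0.8, -6.0]
grip_width: 0.0067
```

```bash
python3 look_a.py 8_a a 0.012
```

```text
tile in pocket mm [ 3.9 -1.  17.6] rpy [0.018 0.029 0.001]
shift units [-0.12 -0.03  0.19] spin 0.01
t 12.85 pos [0.5588 0.1034 0.0534] phi 10.92 z [-0.0696  0.014  -0.9975] q [  2.9  21.4 104.2   1.2  58.4  81.4] F [-0.9  0.8 -6. ] w 0.0067 qd 0.019
```

View pics/8_a.png

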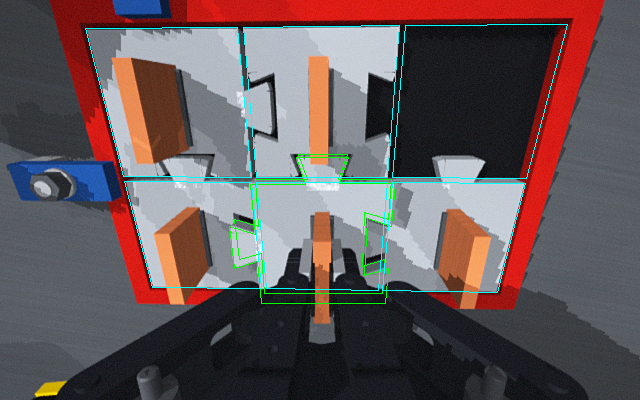

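>>> send_rows(
  commands="-1 -0.12 -0.03 0 0; -1 0 0 0 0",
)

```text
time: 13.1
position: [0.5559, 0.1036, 0.0557]
tool_rot: [0.995, 0.095, -0.033, -0.01]
force: [-0.4, 0.2, -5.0]
grip_width: 0.0068
```

```bash
python3 look_a.py 9_a a 0.006
```

```text
tile in pocket mm [ 1.2 -0.3 19.8] rpy [0.018 0.026 0.001]
shift units [-0.01  0.    0.46] spin 0.01
t 13.1 pos [0.5559 0.1036 0.0557] phi 10.92 z [-0.0669  0.0141 -0.9977] q [  2.9  20.8 104.7   1.2  58.3  81.4] F [-0.4  0.2 -5. ] w 0.0068 qd 0.013
```

```bash
python3 -c "
import cv2;i=cv2.imread('pics/9_a_raw.png');cv2.imwrite('pics/9z.png',cv2.resize(i[130:320,190:450],None,fx=3,fy=3,interpolation=cv2.INTER_CUBIC))"
```

```text
(no output)
```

View pics/9z.png

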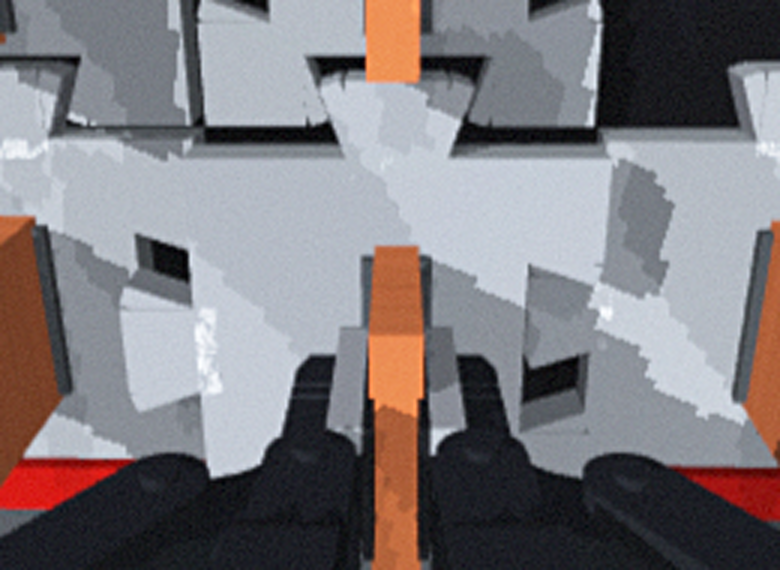

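The tab (at about (395,110) in the zoom) is centred over the notch, and the side tab and notch line up. Continuing down in small steps.

>>> send_rows(
  commands="-1 0.03 0 0.25 0; -1 0.03 0 0.25 0; -1 0 0 0 0",
)

```text
time: 13.45
position: [0.5587, 0.1046, 0.0466]
tool_rot: [0.995, 0.095, -0.032, -0.01]
force: [1.2, 0.3, -5.9]
grip_width: 0.0066
```

```bash
python3 look_a.py 10_a a 0.002;  python3 -c "
import cv2;i=cv2.imread('pics/10_a_raw.png');cv2.imwrite('pics/10z.png',cv2.resize(i[130:320,190:450],None,fx=3,fy=3,interpolation=cv2.INTER_CUBIC))"
```

```text
tile in pocket mm [ 4.2  0.1 10.7] rpy [0.017 0.025 0.002]
shift units [-0.12  0.01  0.3 ] spin 0.02
t 13.45 pos [0.5587 0.1046 0.0466] phi 10.98 z [-0.0655  0.0138 -0.9978] q [  3.   21.9 104.5   1.2  57.4  81.4] F [ 1.2  0.3 -5.9] w 0.0066 qd 0.038
```

View pics/10z.png

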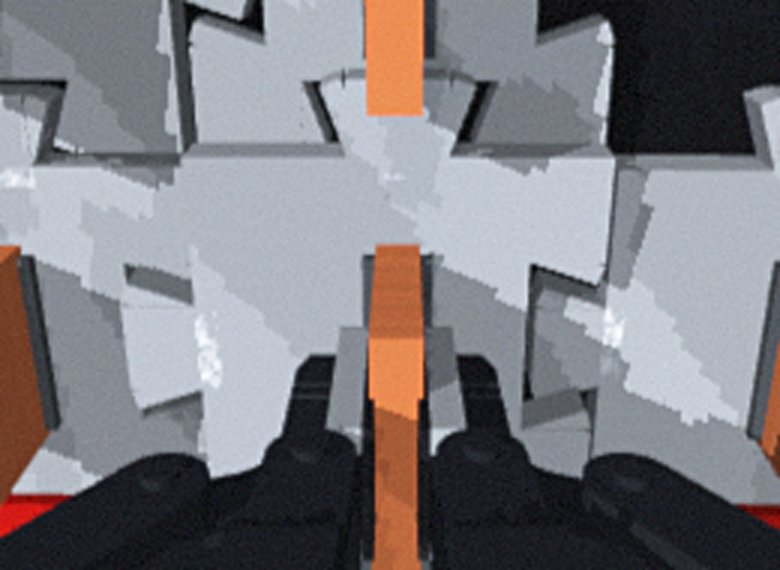

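It has crept 4 mm too far along +x. I'll back off before going lower.

>>> send_rows(
  commands="-1 -0.15 0 0 0; -1 0 0 0 0",
)

```text
time: 13.7
position: [0.5538, 0.1039, 0.0457]
tool_rot: [0.995, 0.095, -0.032, -0.01]
force: [-0.8, 0.1, -5.5]
grip_width: 0.0068
```

```bash
python3 look_a.py 11_a a 0.004
```

```text
tile in pocket mm [-0.8  0.3  9.8] rpy [0.018 0.025 0.002]
shift units [0.04 0.02 0.19] spin 0.02
t 13.7 pos [0.5538 0.1039 0.0457] phi 10.97 z [-0.0654  0.0142 -0.9978] q [  3.   21.4 105.2   1.2  57.1  81.4] F [-0.8  0.1 -5.5] w 0.0068 qd 0.023
```

>>> send_rows(
  commands="-1 0.02 0 0.22 0; -1 0 0 0 0",
)

```text
time: 13.95
position: [0.5531, 0.104, 0.0371]
tool_rot: [0.995, 0.095, -0.033, -0.01]
force: [-1.6, -0.8, -6.1]
grip_width: 0.0064
```

```bash
python3 look_a.py 12_a a 0.001;  python3 -c "
import cv2;i=cv2.imread('pics/12_a_raw.png');cv2.imwrite('pics/12z.png',cv2.resize(i[130:320,190:450],None,fx=3,fy=3,interpolation=cv2.INTER_CUBIC))"
```

```text
tile in pocket mm [-1.5  0.6  1.2] rpy [0.018 0.026 0.002]
shift units [0.05 0.02 0.  ] spin 0.02
t 13.95 pos [0.5531 0.104  0.0371] phi 10.96 z [-0.067   0.0142 -0.9977] q [  3.   22.2 105.3   1.2  56.3  81.4] F [-1.6 -0.8 -6.1] w 0.0064 qd 0.008
```

View pics/12z.png

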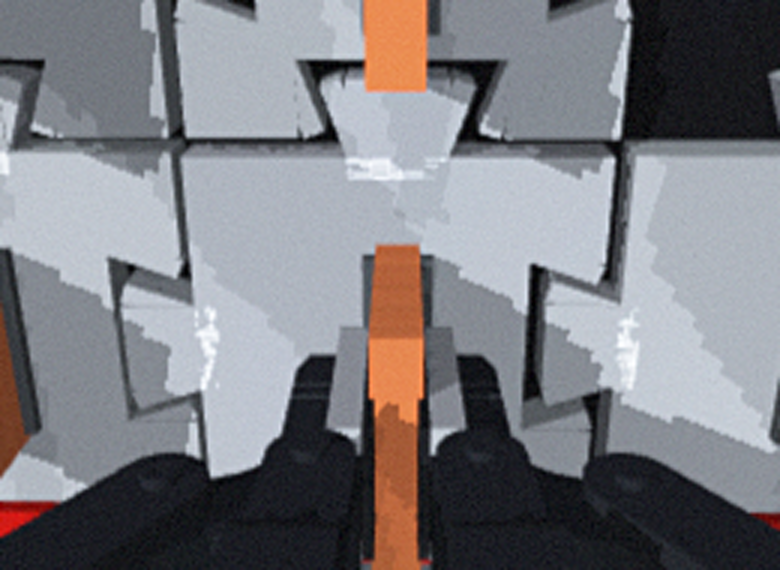

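tile_a is inside the pocket with gaps showing on all visible sides. I'll ease it to contact.

>>> send_rows(
  commands="-1 0.02 0 0.06 0; -1 0 0 0 0",
)

```text
time: 14.2
position: [0.5546, 0.1043, 0.0365]
tool_rot: [0.995, 0.095, -0.032, -0.01]
force: [-1.5, -0.2, -3.6]
grip_width: 0.0062
```

```bash
python3 look_a.py 13_a a 0.000
```

```text
tile in pocket mm [0.1 0.6 0.6] rpy [0.018 0.025 0.002]
shift units [-0.    0.02  0.02] spin 0.02
t 14.2 pos [0.5546 0.1043 0.0365] phi 10.95 z [-0.066   0.0144 -0.9977] q [  3.   22.4 105.1   1.2  56.2  81.4] F [-1.5 -0.2 -3.6] w 0.0062 qd 0.007
```

Contact is beginning, with the tile's weight partly off the wrist. Releasing.

>>> send_rows(
  commands="-1 0 0 0.05 0; -0.2 0 0 0 0; -0.2 0 0 0 0; -0.2 0 0 0 0; -0.2 0 0 -0.3 0",
)

```text
time: 14.75
position: [0.5575, 0.1046, 0.0467]
tool_rot: [0.995, 0.095, -0.03, -0.011]
force: [-0.1, -0.7, 0.2]
grip_width: 0.034
```

>>> send_rows(
  commands="-0.2 0 0 -0.9 0; -0.2 0 0 -1 0; -0.2 0 0 -1 0; -0.2 0 0 -1 0; -0.2 0 0 -1 0",
)

```text
time: 15.25
position: [0.5646, 0.1021, 0.1969]
tool_rot: [0.995, 0.095, -0.033, -0.011]
force: [0.2, 0.2, 0.7]
grip_width: 0.0343
```

Run:
```python
from held import *
s=st((.6059,-.1986,.2),47.3)
im=arm.capture('wrist')[:,:,::-1].copy(); cv2.imwrite('pics/14_raw.png',im); pickle.dump(s,open('s14.pkl','wb'))
C=cam('wrist',s); draw(im,1,C,(.5536,.1045,.1919),A,.004); cv2.imwrite('pics/14.png',im)
```

```text
t 15.25 pos [0.5646 0.1021 0.1969] phi 10.92 z [-0.0679  0.0155 -0.9976] q [ 2.7 11.1 99.5  1.1 73.3 81.5] F [0.2 0.2 0.7] w 0.0343 qd 0.576
 shift units [-0.55 10.1  -0.35]
 spin units -7.28
```

View pics/14.png

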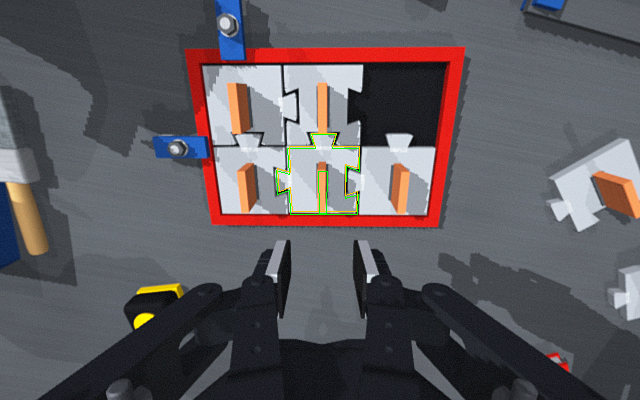

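tile_a is seated, with the predicted flush outline on it at (323,180). Now tile_b.

>>> send_rows(
  commands="-0.2 0 1 0 -1; -0.2 0 1 0 -1; -0.2 0.1 1 0 -1; -0.2 0.2 1 0 -1; -0.2 0.3 1 0 -1",
)

```text
time: 15.8
position: [0.6429, -0.0285, 0.2078]
tool_rot: [0.948, 0.319, -0.017, -0.015]
force: [-0.0, 1.4, 0.6]
grip_width: 0.0342
```

Run:
```python
from go import *
s=st((.6059,-.1986,.16),47.3)
```

```text
t 15.8 pos [ 0.6429 -0.0285  0.2078] phi 37.23 z [-0.0416  0.0166 -0.999 ] q [-9.  17.9 89.9  0.6 74.7 43.6] F [-0.   1.4  0.6] w 0.0342 qd 1.171
 shift units [-4.37  3.83  1.55]
 spin units -2.01
```

>>> send_rows(
  commands="0.2 -0.9 0.8 0 -1; 0.2 -0.9 0.8 0 -1; 0.2 -0.9 0.8 0.2 0; 0.2 -0.9 0.8 0.2 0; 0.2 0 0 0 0",
)

```text
time: 16.3
position: [0.6349, -0.1809, 0.1969]
tool_rot: [0.915, 0.404, -0.012, -0.013]
force: [-0.8, -0.7, -0.3]
grip_width: 0.051
```

Run:
```python
from held import *
s=st((.6059,-.1986,.034),47.3)
im=arm.capture('wrist')[:,:,::-1].copy(); cv2.imwrite('pics/15_raw.png',im); pickle.dump(s,open('s15.pkl','wb'))
C=cam('wrist',s); draw(im,1,C,(.6059,-.1986,.8259),B); cv2.imwrite('pics/15.png',im)
```

```text
t 16.3 pos [ 0.6349 -0.1809  0.1969] phi 47.68 z [-0.0327  0.0135 -0.9994] q [-22.   20.2  88.2   0.   73.7  20.3] F [-0.8 -0.7 -0.3] w 0.051 qd 0.065
 shift units [-1.02 -0.14  5.45]
 spin units 0.08
```

View pics/15.png

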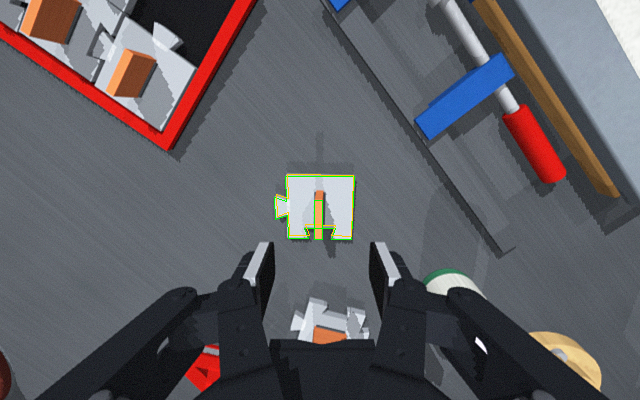

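The predicted outline is on tile_b at (320,208). Descending to grip.

>>> send_rows(
  commands="0.2 -0.35 -0.05 1 0; 0.2 -0.3 -0.05 1 0; 0.2 -0.2 0 1 0; 0.2 -0.1 0 0.9 0; 0.2 0 0 0 0",
)

```text
time: 16.85
position: [0.6142, -0.1924, 0.0833]
tool_rot: [0.914, 0.406, -0.007, -0.011]
force: [-1.3, -0.2, -0.6]
grip_width: 0.0511
```

Run:
```python
from held import *
s=st((.6059,-.1986,.034),47.3)
```

```text
t 16.85 pos [ 0.6142 -0.1924  0.0833] phi 47.88 z [-0.0219  0.0152 -0.9996] q [-23.8  25.3  94.6   0.3  61.6  18.2] F [-1.3 -0.2 -0.6] w 0.0511 qd 0.041
 shift units [-0.33 -0.02  1.65]
 spin units 0.12
```

>>> send_rows(
  commands="0.2 -0.3 0 0.9 0.1; 0.2 0 0 0.75 0; 0.2 0 0 0 0",
)

```text
time: 17.15
position: [0.6113, -0.1962, 0.0381]
tool_rot: [0.915, 0.403, -0.004, -0.009]
force: [-0.2, 0.1, 0.1]
grip_width: 0.0512
```

Run:
```python
from held import *
s=st((.6059,-.1986,.034),47.3)
```

```text
t 17.15 pos [ 0.6113 -0.1962  0.0381] phi 47.55 z [-0.0149  0.0137 -0.9998] q [-24.2  28.6  95.7   0.4  56.8  18. ] F [-0.2  0.1  0.1] w 0.0512 qd 0.043
 shift units [-0.18 -0.08  0.14]
 spin units 0.05
```

>>> send_rows(
  commands="0.2 -0.2 -0.08 0.2 0.05; 0.2 0 0 0 0",
)

```text
time: 17.35
position: [0.6076, -0.1986, 0.0356]
tool_rot: [0.916, 0.402, -0.003, -0.008]
force: [-0.0, 0.9, 0.0]
grip_width: 0.051
```

Run:
```python
from held import *
s=st((.6059,-.1986,.034),47.3)
```

```text
t 17.35 pos [ 0.6076 -0.1986  0.0356] phi 47.39 z [-0.0108  0.0121 -0.9999] q [-24.6  28.4  96.3   0.4  56.1  17.8] F [-0.   0.9  0. ] w 0.051 qd 0.049
 shift units [-0.04 -0.04  0.05]
 spin units 0.02
```

>>> send_rows(
  commands="-1 -0.03 -0.03 0.1 0; -1 0 0 0 0; -1 0 0 0 0; -1 0 0 0 0",
  grip_force=90,
)

```text
time: 17.75
position: [0.609, -0.1993, 0.0372]
tool_rot: [0.916, 0.402, -0.0, -0.005]
force: [0.1, -0.1, -2.6]
grip_width: 0.006
```

Run:
```python
from held import *
s=st((.6059,-.1986,.034),47.3)
Trel=np.linalg.inv(Tm(s['tool_rot'],s['position']))@tilepose((.6059,-.1986,.8259)); np.save('Trel_b.npy',Trel); print(Trel.round(4))
```

```text
t 17.75 pos [ 0.609  -0.1993  0.0372] phi 47.4 z [-0.0047  0.0098 -0.9999] q [-24.6  28.2  96.4   0.5  55.9  17.8] F [ 0.1 -0.1 -2.6] w 0.006 qd 0.002
 shift units [-0.05 -0.09  0.11]
 spin units 0.02
[[ 1.      0.0013  0.004  -0.0017]
 [ 0.0014 -0.9999 -0.0101 -0.0024]
 [ 0.004   0.0101 -0.9999  0.0372]
 [ 0.      0.      0.      1.    ]]
```

>>> send_rows(
  commands="-1 0 0 -0.7 0; -1 0 0 -1 0; -1 0 0 -1 0; -1 0 0 -0.8 0; -1 0 0 0 0",
)

```text
time: 18.25
position: [0.6037, -0.198, 0.1363]
tool_rot: [0.916, 0.402, -0.006, -0.011]
force: [1.9, -0.6, -4.9]
grip_width: 0.006
```

```bash
python3 look_a.py 16_b b 0.1
```

```text
tile in pocket mm [ -91.9 -224.8   95.1] rpy [0.015 0.005 0.634]
shift units [ 6.91 -4.22 -0.06] spin 7.26
t 18.25 pos [ 0.6037 -0.198   0.1363] phi 47.38 z [-0.0194  0.0165 -0.9997] q [-24.7  20.6  94.6   0.4  66.2  17.8] F [ 1.9 -0.6 -4.9] w 0.006 qd 0.05
```

View pics/16_b.png

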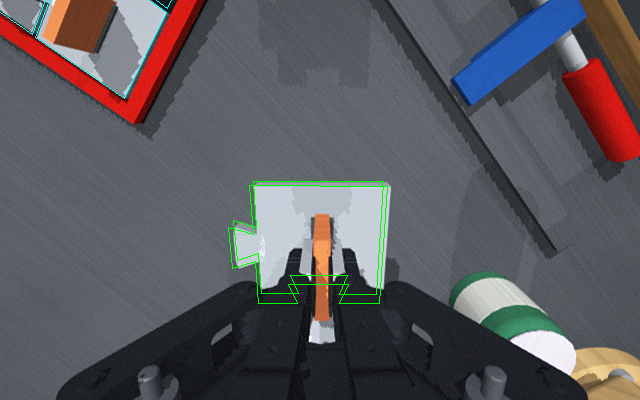

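The held tile sits about 2 mm further right than predicted. The jaws centred the fin, as they should. I'll update the model so the fin is centred and parallel to the pads, then check it.

Run:
```python
from held import *
T=np.load('Trel_b.npy')
s=arm.get_state(); C=cam('wrist',s); TT=Tm(s['tool_rot'],s['position']); raw=cv2.imread('pics/16_b_raw.png')
c=.004
N=np.eye(4); N[:3,:3]=[[1,0,c],[0,-1,0],[c,0,-1]]; N[:3,3]=[T[0,3],0,T[2,3]]
N[:3,:3]=np.array([[np.cos(c),0,np.sin(c)],[0,-1,0],[np.sin(c),0,-np.cos(c)]])
np.save('Trel_b.npy',N)
big=cv2.resize(raw,None,fx=3,fy=3,interpolation=cv2.INTER_CUBIC)
Tt=TT@N
for z in (0.,.01): 
    X=(Tt@np.c_[B,np.full(len(B),z),np.ones(len(B))].T).T[:,:3]; cv2.polylines(big,[np.round((proj(C,X)+.5)*3).astype(int)],True,(0,255,0),1)
cv2.imwrite('pics/16z.png',big[510:930,630:1260])
report(N,(.6474,.0412),.1919,.09)
```

```text
tile in pocket mm [ -91.9 -225.8   92.7] rpy [0.029 0.006 0.635]
shift units [ 6.93 -4.24  0.2 ] spin 7.28
```

View pics/16z.png

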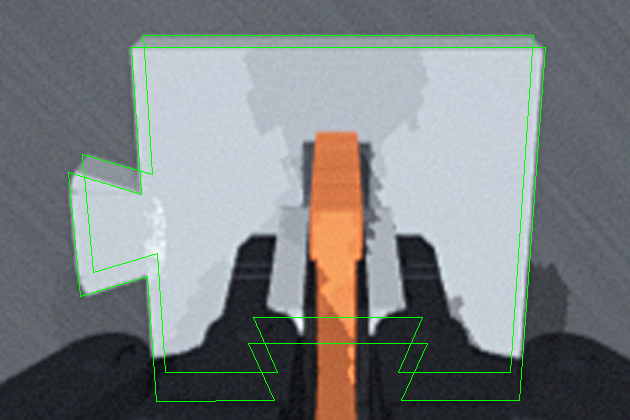

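The refined model matches the edges. Carrying to pocket_b.

>>> send_rows(
  commands="-1 0.85 -0.55 0 1; -1 0.8 -0.6 0 1; -1 0.75 -0.65 -0.05 1; -1 0.7 -0.7 -0.05 1; -1 0.65 -0.75 -0.05 1",
)

```text
time: 18.8
position: [0.6249, -0.0495, 0.1247]
tool_rot: [0.983, 0.182, -0.02, -0.015]
force: [0.8, -0.7, -4.4]
grip_width: 0.006
```

Run:
```python
from held import *
st(); report(np.load('Trel_b.npy'),(.6474,.0412),.1919,.09)
```

```text
t 18.8 pos [ 0.6249 -0.0495  0.1247] phi 20.96 z [-0.0444  0.0219 -0.9988] q [-11.3  21.2  95.2   0.8  66.3  57.5] F [ 0.8 -0.7 -4.4] w 0.006 qd 1.375
tile in pocket mm [-42.5 -84.   83.6] rpy [0.036 0.038 0.174]
shift units [ 1.87 -2.52 -0.18] spin 1.99
```

>>> send_rows(
  commands="-1 0.6 -0.75 -0.1 1; -1 0.5 -0.85 -0.1 0.9; -1 0.4 -0.85 -0.1 0; -1 0 0 0 0",
)

```text
time: 19.2
position: [0.6413, 0.042, 0.1203]
tool_rot: [0.995, 0.097, -0.031, -0.016]
force: [0.2, -0.2, -5.0]
grip_width: 0.0061
```

```bash
python3 look_a.py 17_b b 0.035
```

```text
tile in pocket mm [-9.7  3.3 79.2] rpy [0.038 0.062 0.003]
shift units [0.41 0.17 1.45] spin 0.04
t 19.2 pos [0.6413 0.042  0.1203] phi 11.17 z [-0.0644  0.0257 -0.9976] q [-3.1 23.8 92.3  1.4 67.7 75.2] F [ 0.2 -0.2 -5. ] w 0.0061 qd 0.07
```

View pics/17_b.png

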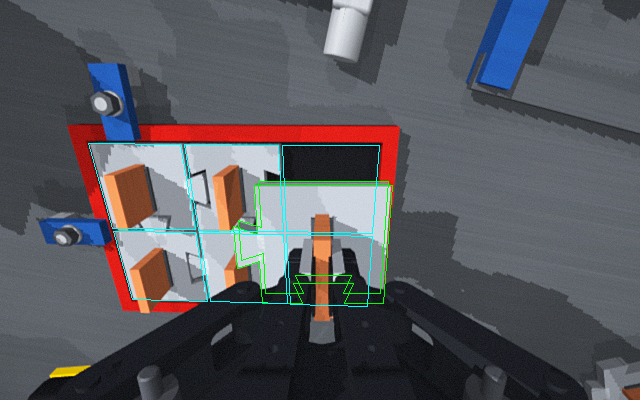

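The tile is about 0.07 rad off level from loaded drift. That is still small enough to enter (0.6 mm over its thickness), and the floor will level it. Lowering with corrections.

>>> send_rows(
  commands="-1 0.4 0.15 0.6 0; -1 0.1 0 0.6 0; -1 0.1 0 0.2 0; -1 0 0 0 0",
)

```text
time: 19.65
position: [0.6501, 0.0383, 0.0665]
tool_rot: [0.994, 0.096, -0.039, -0.015]
force: [0.0, 0.6, -4.4]
grip_width: 0.0062
```

```bash
python3 look_a.py 18_b b 0.018
```

```text
tile in pocket mm [-2.3 -1.9 25.5] rpy [0.038 0.078 0.003]
shift units [ 0.1  -0.06  0.25] spin 0.03
t 19.65 pos [0.6501 0.0383 0.0665] phi 11.14 z [-0.0801  0.0226 -0.9965] q [-3.3 29.1 91.4  1.1 64.2 75.1] F [ 0.   0.6 -4.4] w 0.0062 qd 0.027
```

View pics/18_b.png

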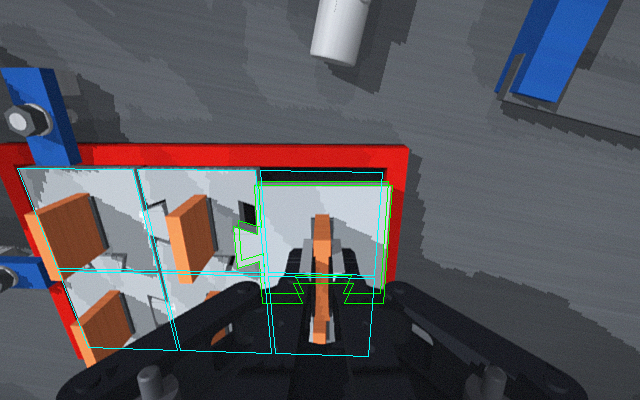

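>>> send_rows(
  commands="-1 0.12 -0.06 0.25 0; -1 0 0 0 0",
)

```text
time: 19.9
position: [0.6524, 0.0404, 0.0589]
tool_rot: [0.995, 0.096, -0.039, -0.015]
force: [0.2, 0.1, -4.8]
grip_width: 0.0062
```

```bash
python3 look_a.py 19_b b 0.012;  python3 -c "
import cv2;i=cv2.imread('pics/19_b.png');cv2.imwrite('pics/19z.png',cv2.resize(i[130:320,190:450],None,fx=3,fy=3,interpolation=cv2.INTER_CUBIC))"
```

```text
tile in pocket mm [ 0.2 -0.4 18. ] rpy [0.038 0.079 0.002]
shift units [ 0.01 -0.01  0.2 ] spin 0.02
t 19.9 pos [0.6524 0.0404 0.0589] phi 11.08 z [-0.0806  0.0226 -0.9965] q [-3.1 29.9 91.1  1.2 63.7 75.4] F [ 0.2  0.1 -4.8] w 0.0062 qd 0.026
```

View pics/19z.png

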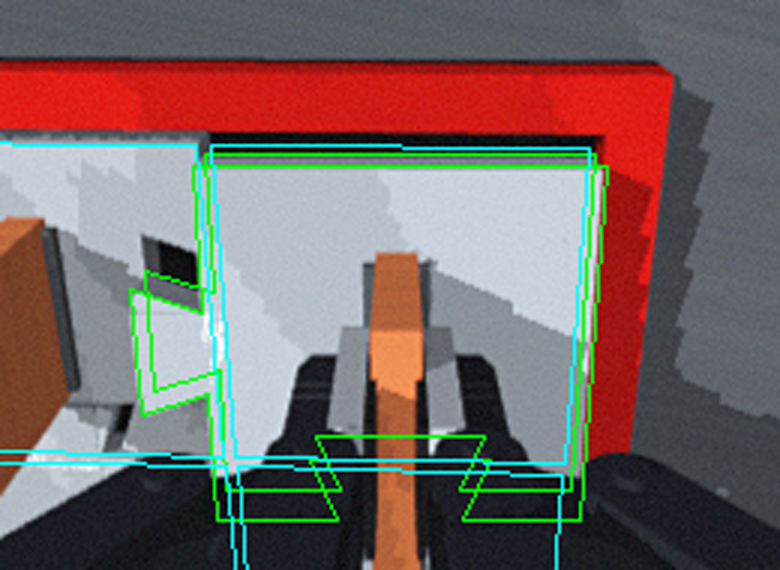

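Alignment is good: the tile sits inside the pocket outline, with the side faces accounting for the edge strips. Continuing.

>>> send_rows(
  commands="-1 0.04 0 0.22 0; -1 0 0 0 0",
)

```text
time: 20.15
position: [0.655, 0.0405, 0.0544]
tool_rot: [0.995, 0.096, -0.037, -0.015]
force: [0.1, -0.2, -4.7]
grip_width: 0.0064
```

```bash
python3 look_a.py 20_b b 0.005
```

```text
tile in pocket mm [ 3.  -0.8 13.4] rpy [0.036 0.074 0.002]
shift units [-0.08 -0.02  0.29] spin 0.02
t 20.15 pos [0.655  0.0405 0.0544] phi 11.08 z [-0.076   0.022  -0.9969] q [-3.  30.4 91.   1.2 63.1 75.4] F [ 0.1 -0.2 -4.7] w 0.0064 qd 0.023
```

>>> send_rows(
  commands="-1 -0.09 -0.02 0 0; -1 0 0 0 0",
)

```text
time: 20.4
position: [0.6533, 0.0406, 0.0562]
tool_rot: [0.995, 0.096, -0.035, -0.014]
force: [-0.1, 0.5, -4.7]
grip_width: 0.0063
```

```bash
python3 look_a.py 21_b b 0.005
```

```text
tile in pocket mm [ 1.4 -0.4 15.2] rpy [0.035 0.072 0.002]
shift units [-0.02 -0.    0.34] spin 0.02
t 20.4 pos [0.6533 0.0406 0.0562] phi 11.09 z [-0.0733  0.0218 -0.9971] q [-3.  30.  91.3  1.1 63.  75.4] F [-0.1  0.5 -4.7] w 0.0063 qd 0.012
```

>>> send_rows(
  commands="-1 -0.03 0 0.28 0; -1 0 0 0 0",
)

```text
time: 20.65
position: [0.6522, 0.0405, 0.048]
tool_rot: [0.995, 0.096, -0.035, -0.014]
force: [-1.3, 0.1, -6.2]
grip_width: 0.0061
```

```bash
python3 look_a.py 22_b b 0.004;  python3 -c "
import cv2;i=cv2.imread('pics/22_b_raw.png');cv2.imwrite('pics/22z.png',cv2.resize(i[130:320,190:450],None,fx=3,fy=3,interpolation=cv2.INTER_CUBIC))"
```

```text
tile in pocket mm [ 0.4 -0.3  6.9] rpy [0.035 0.07  0.002]
shift units [-0.01 -0.01  0.1 ] spin 0.02
t 20.65 pos [0.6522 0.0405 0.048 ] phi 11.08 z [-0.0717  0.0217 -0.9972] q [-3.1 30.5 91.6  1.2 62.1 75.4] F [-1.3  0.1 -6.2] w 0.0061 qd 0.021
```

View pics/22z.png

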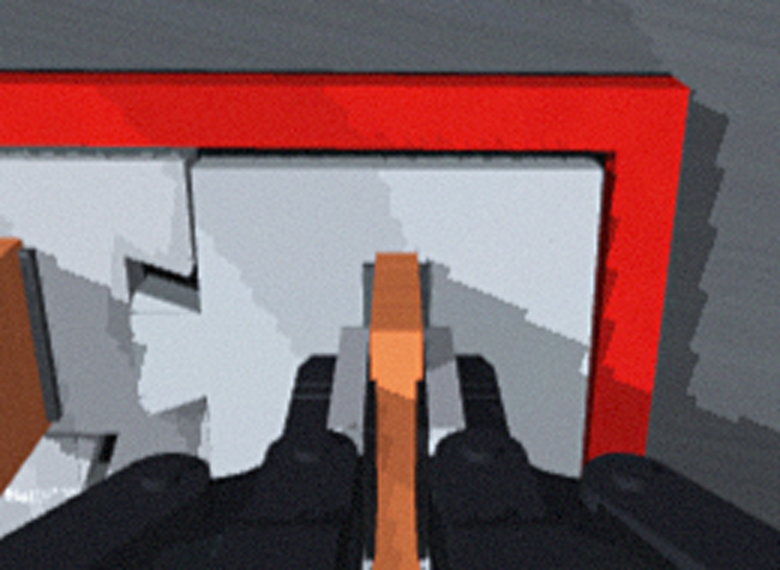

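The plain corner is entering with the gaps even. Continuing to contact.

>>> send_rows(
  commands="-1 0 0 0.12 0; -1 0 0 0 0",
)

```text
time: 20.9
position: [0.6528, 0.0406, 0.0447]
tool_rot: [0.995, 0.096, -0.034, -0.014]
force: [-0.8, 0.1, -5.2]
grip_width: 0.0059
```

```bash
python3 look_a.py 23_b b 0.002
```

```text
tile in pocket mm [ 1.1 -0.4  3.7] rpy [0.035 0.069 0.002]
shift units [-0.03 -0.01  0.06] spin 0.02
t 20.9 pos [0.6528 0.0406 0.0447] phi 11.08 z [-0.0699  0.0216 -0.9973] q [-3.  30.7 91.6  1.2 61.7 75.3] F [-0.8  0.1 -5.2] w 0.0059 qd 0.01
```

Lowering the grip force so the floor can level the tile in the pads as I press gently.

>>> send_rows(
  commands="-1 -0.02 0 0.1 0; -1 0 0 0 0",
  grip_force=30,
)

```text
time: 21.15
position: [0.6541, 0.0407, 0.0443]
tool_rot: [0.995, 0.096, -0.032, -0.014]
force: [-0.3, -0.1, -4.1]
grip_width: 0.0062
```

```bash
python3 look_a.py 24_b b 0.001;  python3 -c "
import cv2;i=cv2.imread('pics/24_b_raw.png');cv2.imwrite('pics/24z.png',cv2.resize(i[130:320,190:450],None,fx=3,fy=3,interpolation=cv2.INTER_CUBIC))"
```

```text
tile in pocket mm [ 2.5 -0.6  3.3] rpy [0.034 0.064 0.002]
shift units [-0.08 -0.02  0.08] spin 0.02
t 21.15 pos [0.6541 0.0407 0.0443] phi 11.08 z [-0.0658  0.0218 -0.9976] q [-3.  30.8 91.6  1.2 61.4 75.3] F [-0.3 -0.1 -4.1] w 0.0062 qd 0.008
```

View pics/24z.png

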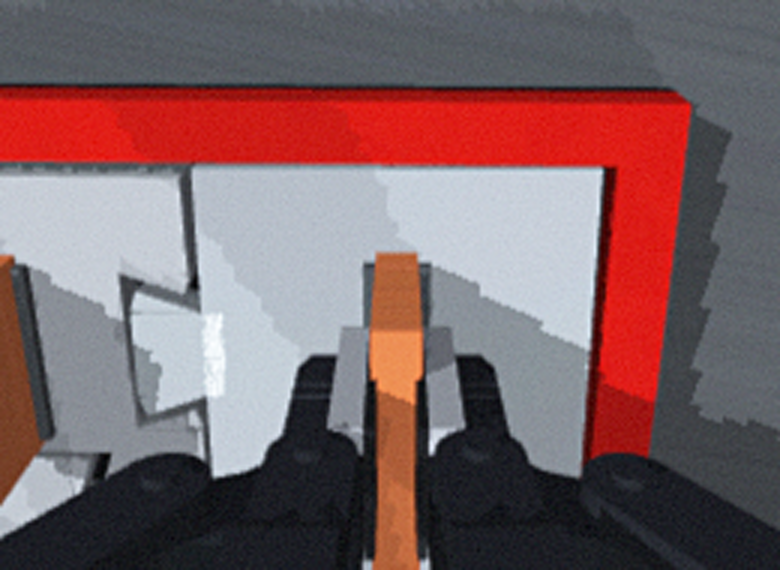

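The tile is close to the +x frame bar (2.5 mm off centre), so I'll shift it back slightly while pressing down.

>>> send_rows(
  commands="-1 -0.09 0 0.1 0; -1 0 0 0.05 0",
)

```text
time: 21.4
position: [0.654, 0.0409, 0.0435]
tool_rot: [0.995, 0.096, -0.029, -0.014]
force: [-5.0, 0.5, 5.6]
grip_width: 0.0059
```

```bash
python3 look_a.py 25_b b 0.001;  python3 -c "
import cv2;i=cv2.imread('pics/25_b_raw.png');cv2.imwrite('pics/25z.png',cv2.resize(i[130:320,190:450],None,fx=3,fy=3,interpolation=cv2.INTER_CUBIC))"
```

```text
tile in pocket mm [ 2.7 -0.3  2.4] rpy [0.034 0.058 0.002]
shift units [-0.09 -0.01  0.05] spin 0.02
t 21.4 pos [0.654  0.0409 0.0435] phi 11.08 z [-0.0596  0.0228 -0.998 ] q [-3.1 30.6 91.9  1.3 60.9 75.3] F [-5.   0.5  5.6] w 0.0059 qd 0.006
```

View pics/25z.png

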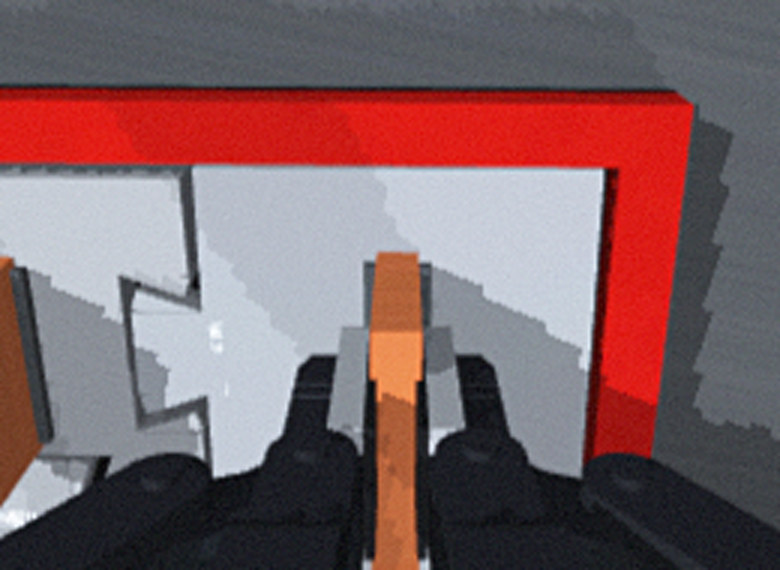

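It is on the floor (5.6 N upward) and well inside the gaps. Releasing.

>>> send_rows(
  commands="-1 -0.08 0 0.03 0; -1 0 0 0 0; -0.2 0 0 0 0; -0.2 0 0 0 0; -0.2 0 0 0 0",
)

```text
time: 21.95
position: [0.6522, 0.0399, 0.0429]
tool_rot: [0.995, 0.096, -0.027, -0.014]
force: [-0.2, 0.7, 0.4]
grip_width: 0.034
```

```bash
python3 look_a.py 26_b b 0.001;  python3 -c "
import cv2;i=cv2.imread('pics/26_b_raw.png');cv2.imwrite('pics/26z.png',cv2.resize(i[130:320,190:450],None,fx=3,fy=3,interpolation=cv2.INTER_CUBIC))"
```

```text
tile in pocket mm [ 0.8 -1.   1.8] rpy [0.033 0.056 0.001]
shift units [-0.02 -0.03  0.03] spin 0.02
t 21.95 pos [0.6522 0.0399 0.0429] phi 11.07 z [-0.0571  0.0222 -0.9981] q [-3.1 30.4 92.3  1.2 60.6 75.2] F [-0.2  0.7  0.4] w 0.034 qd 0.004
```

View pics/26z.png

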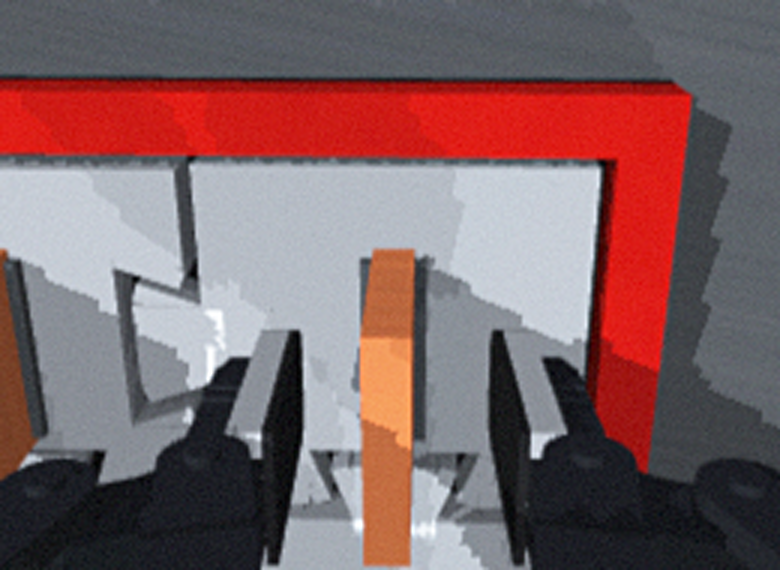

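Released. The tile settled flat, with its notch round the neighbour's tab at (395,490). Retreating, then a final check.

>>> send_rows(
  commands="-0.2 0 0 -0.5 0; -0.2 0 0 -1 0; -0.2 0 0 -1 0; -0.2 0 0 -1 0; -0.2 0 0 -1 0",
)

```text
time: 22.5
position: [0.6559, 0.0367, 0.1784]
tool_rot: [0.995, 0.096, -0.034, -0.015]
force: [-0.4, -1.4, 0.6]
grip_width: 0.034
```

>>> send_rows(
  commands="-0.2 -1 0 -0.5 0; -0.2 -0.5 0 0 0; -0.2 0 0 0 0; -0.2 0 0 0 0",
)

```text
time: 22.9
position: [0.6185, 0.027, 0.2102]
tool_rot: [0.995, 0.096, -0.024, -0.013]
force: [0.5, 0.8, -0.8]
grip_width: 0.0343
```

Run:
```python
from held import *
s=st(); im=arm.capture('wrist')[:,:,::-1].copy(); cv2.imwrite('pics/27_raw.png',im); C=cam('wrist',s)
big=cv2.resize(im,None,fx=3,fy=3,interpolation=cv2.INTER_CUBIC)
rs=arm.regions_of('wrist','tile_a')
for P,nm,x0 in ((A,'a',(.5536,.1045,.1919)),(B,'b',(.6474,.0412,.1919))):
    draw(big,3,C,x0,P,.004)
    c=proj(C,[x0[0],x0[1],.014])[0]
    for r in rs:
        l,t,w,h=r['rect']
        if np.hypot(l+w/2-c[0],t+h/2-c[1])<25:
            x,f=fit(C,r['region'],P,x0,.004); print(nm,r['score'],((x[:2]-x0[:2])*1e3).round(1),(x[2]-x0[2]).round(3),'iou cost',round(f,3)); break
c=proj(C,[.593,.112,.014])[0]*3; y0=int(max(0,c[1]-280)); x0=int(max(0,c[0]-390)); cv2.imwrite('pics/27.png',big[y0:y0+560,x0:x0+780])
im=arm.capture('side')[:,:,::-1]; cv2.imwrite('pics/27s.png',cv2.resize(im[130:340,190:430],None,fx=2.8,fy=2.8,interpolation=cv2.INTER_CUBIC))
```

```text
t 22.9 pos [0.6185 0.027  0.2102] phi 11.04 z [-0.0495  0.0213 -0.9985] q [-4.5 15.2 93.1  1.  74.7 74.2] F [ 0.5  0.8 -0.8] w 0.0343 qd 0.019
a 0.96 [0.6 1. ] 0.007 iou cost 0.081
b 0.58 [0.7 0.2] 0.001 iou cost 0.028
```

View pics/27.png

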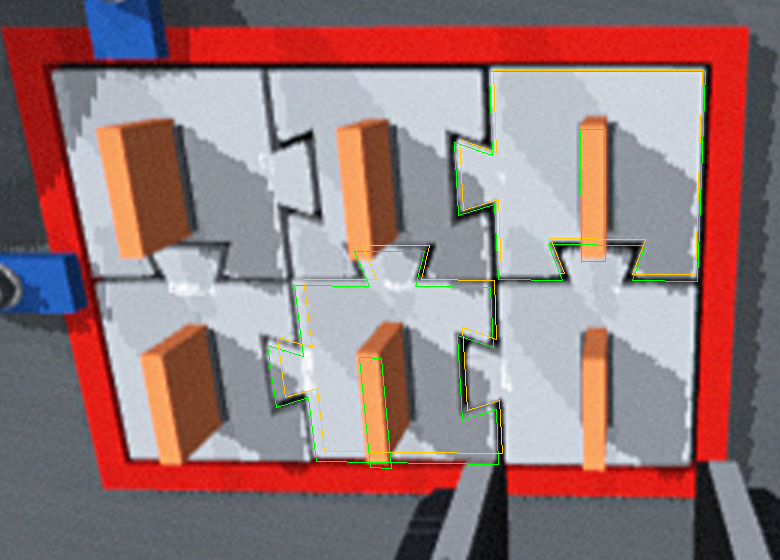

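View pics/27s.png

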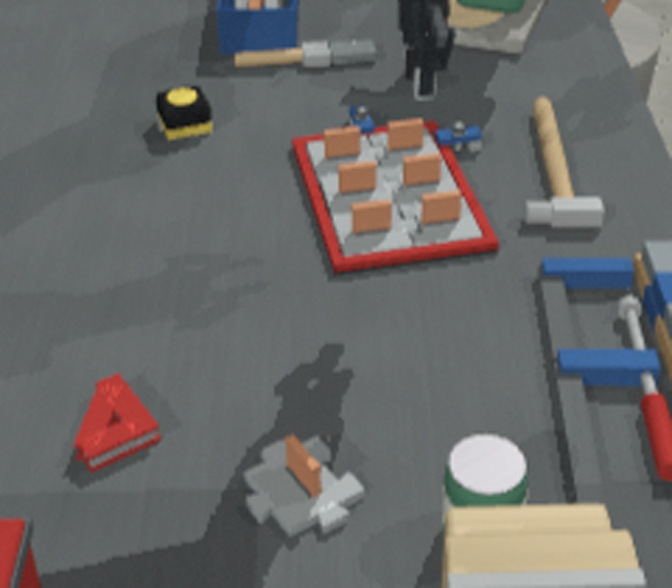

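Both tiles are seated, flush and interlocked: tile_a is about 1.2 mm off centre and tile_b about 0.7 mm, with angle errors of 0.007 rad or less. The spare and the tools are where they were, and the arm is clear. Handing in.

```bash
python3 -c "
from cell import arm
print(arm.hand_in())"
```

```text
the job is handed in; nothing more can be done
None
```

I seated tile_a in pocket_a and tile_b in pocket_b, both interlocked and released, and handed the job in at about 23 s. No verdict came back. I turned tile_a about 152° and tile_b about 36°, and lowered each onto the pocket floor under measured force.

- **Position:** the last silhouette fit puts tile_a about 1.2 mm off its pocket centre and 0.007 rad out. tile_b is about 0.7 mm off and 0.001 rad out.
- **Seating:** in the last wrist picture both tiles look flush, with even gaps and their notches on the neighbours' tabs. I judged flushness by eye from the pictures and did not measure it.
- **Scene:** the spare and the tools look unmoved in the last side view. The gripper was about 0.2 m above the bench and touching nothing.

**Checks that disagreed:**
- The tool drifted to a tilt of up to 0.08 rad during loaded moves, so tile_b went in about 0.07 rad off level. The floor levelled it as I pressed gently and let go.
- My first model of tile_b in the grip was about 2 mm off sideways. I corrected it from the wrist picture before placing.
- The final tile_a fit was looser than tile_b's (mismatch 0.08 against 0.03).

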